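# Re-sort three mixed-up components on a parts-stall counter

## Robot

A 6-joint arm with a two-finger parallel gripper is mounted at the origin on the work surface. World frame = base frame: x ahead of the robot, y to its left, z up, the work surface at z = 0. Lengths are in mm, angles in rad, forces in N, time in s.
With the tool pointing down it reaches from about 400 to 925 mm from the base axis. Payload 12.5 kg.
Tool frame: the origin (TCP) lies on the centre line of the jaws, within the pads' length; the fingertips stand 19 mm ahead of it and the grasp point (between the pads) is the TCP; y points along the fingers, x is the direction in which the jaws open and shut, and the axes are right-handed (so a half turn about y gives the same grasp; the last joint's range is limited). The gripper opens to 95 mm and grips with 3 to 60 N. Pads are 20 mm wide; open, the fingers measure 119 mm over their backs; the gripper's body (75 mm by 180 mm) begins 59 mm behind the grasp point.
Start: joints at [-1.395, 0.491, 1.559, -0, 1.092, -0.106], TCP at [173.826, -600.358, 233.661] pointing down, gripper open.
Joint ranges: [-3.1, 3.1], [-0.84, 2.19], [0.05, 2.79], [-1.13, 4.28], [0.06, 2.93], [-2.69, 2.69]. Speed limits (rad/s): [2.22, 2.22, 2.79, 3.14, 3.14, 3.14].

## Interface

Orientations are given as [roll, pitch, yaw] about the fixed x, y, z axes, in that order (R = Rz(yaw) Ry(pitch) Rx(roll)).
In Python, from cell import env gives the robot as it stands. The module is installed in compiled form; this text tells all that it offers.
- The arm moves only by the tool move_arm, never from a script. Its argument "rows" is a list of rows, each an object of numbers: "tx", "ty", "tz": the shift along the tool's x, y, z in cm; "rx", "ry", "rz": the turn, a rotation vector about the tool's x, y, z in rad; "grip": the opening in per cent of the stroke, from 0 (shut) to 100 (fully open). In form: [{"tx": .., "ty": .., "tz": .., "rx": .., "ry": .., "rz": .., "grip": ..}, ...]. A call has 1 to 10 rows; each row shifts and turns the commanded pose from where the row before left it, along the tool's axes as they then stand; what a row does not reach is not made up. A row lasts 1/12 s, in which the tool goes at most 41.7 mm and 7.16 degrees, less where a joint would pass 70% of its speed; a pose out of reach is approached as far as the arm can. A call is refused whole if a number of a shift passes 4.17 or a number of a turn 0.125, either way. A call with a gripper value outside its range is refused whole. The fingers move at their own pace and stop on an object; the grip force is fixed at half the most. Time passes only in rows, so rows that do not move let the fingers close. It gives the time, the measured TCP pose, the force and the opening at its end, in the units of the state.
- env.state(): the state, without advancing time (a new reading comes with each control period).
- env.read_camera(name): name is "scene" or "side" or "wrist"; returns (picture, depth): 400x640x3 uint8, blue, green, red; 400x640 float32, mm along the optical axis (not along the pixel's ray), 0 where there is no reading.
- env.calibration(name): a dict with "vertical_fov" (degrees; the focal length in pixels is half the picture's height over the tangent of half this angle, whatever the lens; pixels are square), "cx", "cy" (the principal point, pixels), "eye" and "rotation" of the camera in the world. Camera axes: x right, y up, looking along -z (the intrinsics and any distortion apply to the point x, -y, -z); pixel columns grow to the right and rows downward; lengths in mm; the calibration is good to about 2 mm. A picture is of the moment at which its call begins: read the wrist's pose just before it. calibration takes no time and is no camera call; for the wrist camera it gives the pose at the moment of the call.
- env.job_done(): hands the job in, once; it reports no verdict.
The state is a dict: "t": time; "joints": joint angles; "qvel": joint speeds; "tau": joint torques, N m; "eef_pos": TCP position; "tcp_rot": TCP orientation; "ft_force": force on the tool from outside, world axes, zero at the start; "moment": the same for the moment, N m; "opening": opening from 0.0 (shut) to 1.0 (fully open).
Only numpy, scipy, OpenCV 4.12 (cv2) and the standard library are available. Lean on these libraries where they do the work, as an engineer would, in place of code of your own. Each camera call takes 0.05 s, during which the arm holds its last target.

## Task

Each cardboard tray on this stall counter holds packed stock and, in its one-piece compartment on the customer's side (away from the robot), a single loose piece, but the three loose pieces are mixed up: each stands in another kind's tray. Set one of them down on the empty rubber mat to make room, then move them round one at a time until each stands upright in the middle of the one-piece compartment of the tray that holds its own kind. Keep the pieces upright all the while, and leave the multimeter, solder reel and screwdriver where they lie.

Things in the scene. Friction and masses are not known exactly. Their poses are not given: they have to be found in the camera images.
- transformer_center (a point): The loose mains transformer, 0.5 kg: steel core in a bright bracket, 34 (x) x 59 (y) x 49 mm high; copper winding bulging at both x sides (56 mm in x, 32 mm in y, 9 to 40 mm up); 1.5 mm thick feet, 78 mm over all in y. Point: its centre, 24.5 mm above its underside; z up. Grasp across y on the flat bracket sides (59 mm). It stands turned up to 0.2 rad in its compartment.
- capacitor_center (a point): The loose can capacitor, about 0.2 kg: upright black cylinder 50 mm in diameter and 70 mm high, with two metal screw terminals on top (75 mm in all). Point: its centre, 35 mm above its underside; z up, its x and y level and at the start within 0.2 rad of the tray's.
- heatsink_center (a point): The loose aluminium heatsink, about 0.17 kg: block 50 x 50 x 50 mm with eight upright fins (plates in its x-z plane). Point: its centre, 25 mm above its underside; z up. Grasp it across y, on the two outer fins (50 mm).
- tray_transformers_place (a point): Fixed cardboard tray, 216 mm along its x (away from the robot), 136 mm in y, wall tops 14 mm above the counter. Robot-side half: two transformers, packed, immovable, as tall as the loose one, from 51 mm behind this point. Far half: compartment for one piece, 95 (x) x 130 mm (y) inside, now holding another kind. Point: middle of that compartment, on its floor, 4 mm above the counter; tray axes, z up.
- tray_capacitors_place (a point): Fixed cardboard tray, 216 mm along its x (away from the robot), 136 mm in y, wall tops 14 mm above the counter. Robot-side half: four can capacitors, packed, immovable, as tall as the loose one, from 51 mm behind this point. Far half: compartment for one piece, 95 (x) x 130 mm (y) inside, now holding another kind. Point: middle of that compartment, on its floor, 4 mm above the counter; tray axes, z up.
- tray_heatsinks_place (a point): Fixed cardboard tray, 216 mm along its x (away from the robot), 136 mm in y, wall tops 14 mm above the counter. Robot-side half: four heatsinks, packed, immovable, as tall as the loose one, from 51 mm behind this point. Far half: compartment for one piece, 95 (x) x 130 mm (y) inside, now holding another kind. Point: middle of that compartment, on its floor, 4 mm above the counter; tray axes, z up.
- mat_middle (a point): The empty black rubber serving mat, 130 x 130 mm, 3 mm thick, flat on the counter to one side of the trays, fixed: the free spot. Point: middle of its top face, 3 mm above the counter; z up.
- multimeter: Bystander, loose: grey hand-held multimeter lying flat, 150 (x) x 76 (y) x 42 mm high; origin at the centre of its underside. It lies on the opposite side of the trays from the mat.
- solder_reel: Bystander, loose: reel of solder standing on its flange, 58 mm in diameter, 45 mm high; origin at the centre of its underside. It stands beyond the trays (seen from the robot).
- screwdriver: Bystander, loose: screwdriver 170 mm long with black handle lying along its x axis beyond the trays (seen from the robot), about 25 mm high; origin near the middle of its length, at its underside.
Not all that is in view belongs to the job. Leave any purple look-alike of the part that bears heatsink_center alone. Leave any yellow look-alike of the part that bears capacitor_center alone.

How it is judged (in metres and radians):
On the way:
1. one of the three pieces has been set down upright on the mat, within 55 mm of its middle, and let go (((horizontal distance between transformer_center and mat_middle below 0.055 m and z of transformer_center in the frame of mat_middle between 0.0185 and 0.0305 m and angle between transformer_center's own z axis and vertical below 0.12 rad and linear speed of transformer below 0.03 m/s and contact force between the fingers and transformer below 0.1 N) or (horizontal distance between capacitor_center and mat_middle below 0.055 m and z of capacitor_center in the frame of mat_middle between 0.029 and 0.041 m and angle between capacitor_center's own z axis and vertical below 0.12 rad and linear speed of capacitor below 0.03 m/s and contact force between the fingers and capacitor below 0.1 N) or (horizontal distance between heatsink_center and mat_middle below 0.055 m and z of heatsink_center in the frame of mat_middle between 0.019 and 0.031 m and angle between heatsink_center's own z axis and vertical below 0.12 rad and linear speed of heatsink below 0.03 m/s and contact force between the fingers and heatsink below 0.1 N))), for 0.2 s.
At the end, for the whole second after the job is handed in: The transformer, the capacitor and the heatsink each stand upright (within 0.12 rad), released and at rest on the floor of the one-piece compartment of their own kind's tray, centre within 15 mm of the compartment's middle (horizontal distance between transformer_center and tray_transformers_place below 0.015 m and z of transformer_center in the frame of tray_transformers_place between 0.0185 and 0.0305 m and angle between each of transformer_center, capacitor_center, heatsink_center's own z axis and vertical below 0.12 rad and linear speed of each of transformer, capacitor, heatsink below 0.03 m/s and horizontal distance between capacitor_center and tray_capacitors_place below 0.015 m and z of capacitor_center in the frame of tray_capacitors_place between 0.029 and 0.041 m and horizontal distance between heatsink_center and tray_heatsinks_place below 0.015 m and z of heatsink_center in the frame of tray_heatsinks_place between 0.019 and 0.031 m); the robot touches nothing.
It fails at once if a piece is tipped by more than 0.5 rad (angle between any of transformer_center, capacitor_center, heatsink_center's own z axis and vertical above 0.5 rad).
It fails at once if the multimeter is shifted by more than 20 mm (distance of multimeter from where it was at the start of the episode above 0.02 m).
It fails at once if the solder reel is shifted by more than 20 mm (distance of solder_reel from where it was at the start of the episode above 0.02 m).
It fails at once if the screwdriver is shifted by more than 20 mm (distance of screwdriver from where it was at the start of the episode above 0.02 m).
It also fails if it takes over 115 s, if anything falls off the work surface, if the arm or the gripper's body presses on something with over 40 N, if the wrist force passes 120 N, or if a joint passes its speed limit or range.

## Working session

There is one attempt and no reset: what is moved stays moved. The work goes in short steps, Python scripts to look and compute and a tool call to move; the robot and the scene stay as the last step left them, time stands still between calls to the robot, and variables do not carry over. Pictures are saved under pics/ and viewed, and the job is handed in when it is done.

Besides the shell and the picture viewer there is one more tool, called after "Request:" in YAML: its name, and indented under it one key for each argument. move_arm: Moves the arm, as the interface text tells. Its arguments: {"type":"object","properties":{"rows":{"type":"array"}},"required":["rows"]}

```bash
mkdir -p pics; python3 - <<'E'
from cell import env
import cv2,numpy as np
print(env.state())
for n in ["scene","side","wrist"]:
    c=env.calibration(n);print(n,c)
    p,d=env.read_camera(n);cv2.imwrite(f"pics/{n}0.png",p);np.savez(f"pics/{n}0.npz",p=p,d=d)
E
```

```text
{'t': 0.0, 'joints': array([-1.39459961e+00,  4.91543774e-01,  1.55945617e+00,  2.20169954e-06,
        1.09167201e+00, -1.05592423e-01]), 'qvel': array([-1.37836712e-04,  6.80794573e-04, -6.49264391e-04,  1.69131320e-05,
       -3.10358421e-04, -6.85503137e-04]), 'tau': array([ 2.81080072e-03, -6.12625694e+01, -2.58178765e+01,  6.94704219e-02,
        4.82255383e-02, -9.45014153e-05]), 'eef_pos': array([ 173.78480225, -600.1244322 ,  233.06922371]), 'tcp_rot': array([-1.57068063e+00,  1.07308261e-03, -1.28900814e+00]), 'ft_force': array([-0.23390423, -0.07109488, -0.21369819]), 'moment': array([-0.02106962, -0.01090723,  0.05011779]), 'opening': 1.0026948703816967}
scene {'vertical_fov': 50.289876317688744, 'cx': 317.22022437425323, 'cy': 199.44311087019733, 'eye': array([1304.35200769,  189.88866665,  962.39353363]), 'rotation': array([ 0.73135523, -0.00940338,  1.81616143])}
side {'vertical_fov': 43.732266126388154, 'cx': 324.02550285048613, 'cy': 196.88315596232476, 'eye': array([  127.84992239, -1000.27668015,  1021.94602739]), 'rotation': array([ 0.83645867,  0.00192924, -0.38789282])}
wrist {'vertical_fov': 63.158641457635404, 'cx': 313.602671219716, 'cy': 203.25137183873653, 'eye': array([ 241.62432916, -580.40136902,  384.15025614]), 'rotation': array([-2.52960622e-01,  9.10455720e-04, -1.28878320e+00])}
```

View pics/scene0.png

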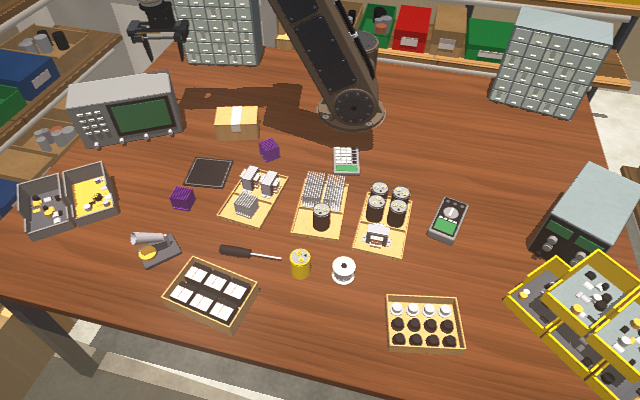

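View pics/side0.png

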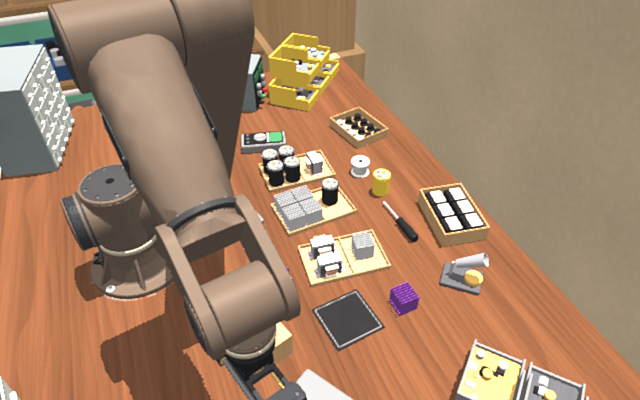

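View pics/wrist0.png

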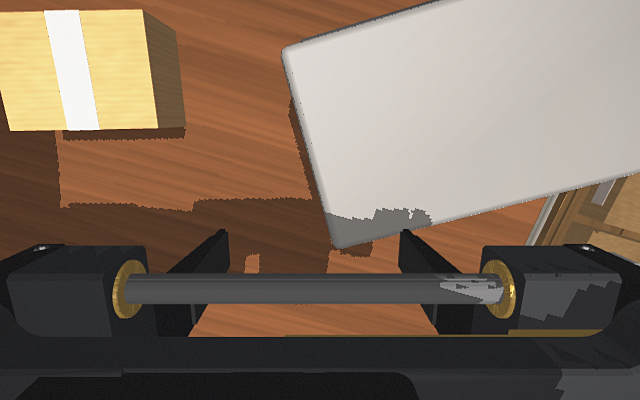

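```bash
cat > h.py <<'E'
import numpy as np,cv2
from scipy.spatial.transform import Rotation as R
def K(c): return 200/np.tan(np.radians(c["vertical_fov"])/2)
def unproj(c,d):
    f=K(c);v,u=np.mgrid[0:400,0:640]
    P=np.stack([(u-c["cx"])/f*d,-(v-c["cy"])/f*d,-d],-1)
    return P@R.from_euler("xyz",c["rotation"]).as_matrix().T+c["eye"]
def ray(c,u,v,z):
    f=K(c);u=np.asarray(u,float);v=np.asarray(v,float)
    D=np.stack([(u-c["cx"])/f,-(v-c["cy"])/f,-np.ones_like(u)],-1)@R.from_euler("xyz",c["rotation"]).as_matrix().T
    return c["eye"]+D*((z-c["eye"][2])/D[...,2])[...,None]
def proj(c,P):
    Q=(np.asarray(P,float)-c["eye"])@R.from_euler("xyz",c["rotation"]).as_matrix()
    f=K(c);return np.stack([c["cx"]+f*Q[...,0]/-Q[...,2],c["cy"]-f*Q[...,1]/-Q[...,2]],-1)
E
python3 - <<'E'
from cell import env
from h import *
for n,(u0,v0,u1,v1) in {"scene":(170,130,480,290),"side":(230,110,460,350)}.items():
    c=env.calibration(n);z=np.load(f"pics/{n}0.npz");P=unproj(c,z["d"])
    q=P[v0:v1,u0:u1].reshape(-1,3);q=q[z["d"][v0:v1,u0:u1].ravel()>0]
    h,b=np.histogram(q[:,2],bins=np.arange(-10,90,1));print(n,len(q))
    print([(int(b[i]),int(h[i])) for i in range(len(h)) if h[i]>150])
    cr=cv2.resize(z["p"][v0:v1,u0:u1],None,fx=2.5,fy=2.5,interpolation=cv2.INTER_CUBIC);cv2.imwrite(f"pics/{n}0c.png",cr)
    for nm,(uu,vv) in {"scene":dict(mat=(208,172),mult=(448,220),pur=(182,198),hs=(246,203),cap=(321,210),tr=(377,234),yel=(300,262),reel=(343,268)),"side":dict(mat=(347,318),hs=(362,240),cap=(329,186),tr=(313,158),pur=(404,298))}[n].items(): print(nm,P[vv,uu].round(1))
E
```

```text
scene 49404
[(-5, 367), (-4, 1079), (-3, 2360), (-2, 4355), (-1, 6150), (0, 6915), (1, 5888), (2, 4065), (3, 2627), (4, 1572), (5, 884), (6, 533), (7, 363), (8, 244), (9, 209), (10, 231), (11, 304), (12, 320), (13, 381), (14, 382), (15, 326), (16, 264), (17, 196), (30, 160), (31, 175), (32, 201), (33, 239), (34, 268), (35, 257), (36, 194), (37, 178), (38, 169), (41, 153), (42, 205), (43, 255), (44, 292), (45, 350), (46, 409), (47, 411), (48, 374), (49, 356), (50, 248), (51, 252), (52, 211), (53, 229), (54, 174), (73, 159), (74, 222), (75, 180)]
mat [ 441.8 -376.5    4.7]
mult [478.4 371.2  35.5]
pur [ 597.3 -380.6   46.3]
hs [ 575.  -192.4   53.5]
cap [563.8  23.7  73.7]
tr [588.5 185.1  49.7]
yel [738.2  12.6  69. ]
reel [714.2 118.1  46.4]
side 54985
[(-5, 312), (-4, 772), (-3, 1742), (-2, 2966), (-1, 4288), (0, 5018), (1, 4972), (2, 4137), (3, 3193), (4, 2092), (5, 1332), (6, 850), (7, 520), (8, 327), (9, 272), (10, 299), (11, 261), (12, 345), (13, 353), (14, 320), (15, 288), (16, 225), (17, 190), (18, 172), (22, 175), (23, 169), (24, 176), (25, 175), (26, 157), (27, 151), (28, 156), (30, 151), (31, 154), (32, 164), (33, 160), (34, 191), (35, 176), (36, 175), (37, 162), (38, 154), (42, 151), (43, 216), (44, 227), (45, 254), (46, 300), (47, 314), (48, 380), (49, 402), (50, 377), (51, 382), (52, 349), (53, 320), (54, 272), (55, 211)]
mat [ 439.3 -378.7    4.4]
hs [ 558.1 -206.6   58.7]
cap [554.5  10.5  74.2]
tr [569.5 178.   52.9]
pur [ 575.4 -404.3   45.7]
```

View pics/scene0c.png

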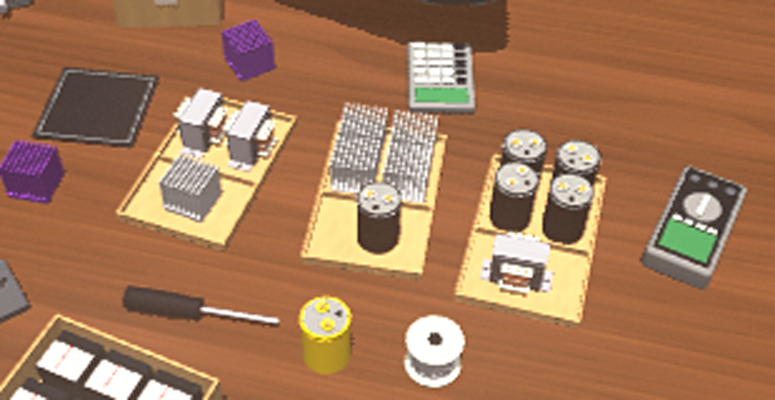

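View pics/side0c.png

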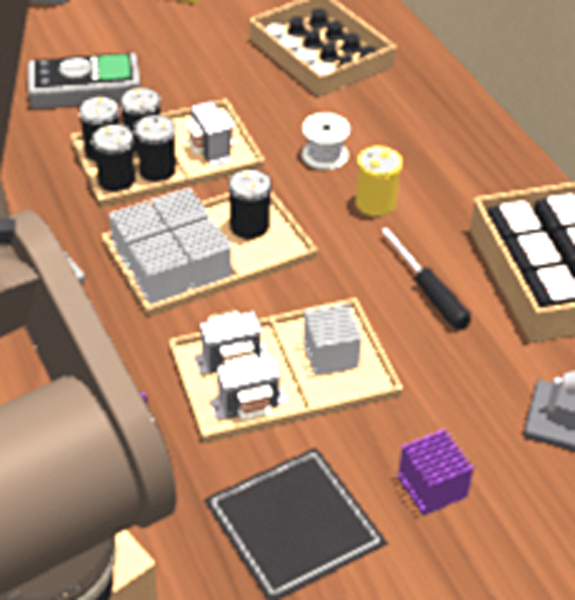

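Request:
move_arm:
  rows:
    - {"ty":-4,"ry":0.094,"grip":100}
    - {"ty":-4,"ry":0.094,"grip":100}
    - {"ty":-4,"ry":0.094,"grip":100}
    - {"tx":-2.7,"tz":1.5,"ty":-1,"grip":100}
    - {"tx":-2.7,"tz":1.5,"ty":-1,"grip":100}
    - {"tx":-2.7,"tz":1.5,"ty":-1,"grip":100}
    - {"tx":-2.7,"tz":1.5,"ty":-1,"grip":100}
    - {"tx":-2.7,"tz":1.5,"grip":100}
    - {"tx":-2.7,"tz":1.5,"grip":100}
    - {"tx":-2.7,"tz":1.5,"grip":100}

```text
validation failed for argument at $.ro...
```

Request:
move_arm:
  rows:
    - {"tx":-2.7,"tz":1.5,"grip":100}
    - {"tx":-2.7,"tz":1.5,"grip":100}
    - {"tx":-2.7,"tz":1.5,"grip":100}
    - {"tx":-2.7,"tz":1.5,"grip":100}
    - {"tx":-2.7,"tz":1.5,"grip":100}
    - {"tx":-2.7,"tz":1.5,"grip":100}
    - {"tx":-2.7,"tz":1.5,"grip":100}
    - {"tx":-2.7,"tz":1.5,"grip":100}
    - {"tx":-2.7,"tz":1.5,"grip":100}
    - {"grip":100}

```text
validation failed for argument at $.ro...
```

Request:
move_arm:
  rows:
    - {"tx":0,"ty":-4,"tz":0,"rx":0,"ry":0.094,"rz":0,"grip":100}
    - {"tx":0,"ty":-4,"tz":0,"rx":0,"ry":0.094,"rz":0,"grip":100}
    - {"tx":0,"ty":-4,"tz":0,"rx":0,"ry":0.094,"rz":0,"grip":100}
    - {"tx":-2.7,"ty":-1,"tz":1.5,"rx":0,"ry":0,"rz":0,"grip":100}
    - {"tx":-2.7,"ty":-1,"tz":1.5,"rx":0,"ry":0,"rz":0,"grip":100}
    - {"tx":-2.7,"ty":-1,"tz":1.5,"rx":0,"ry":0,"rz":0,"grip":100}
    - {"tx":-2.7,"ty":-1,"tz":1.5,"rx":0,"ry":0,"rz":0,"grip":100}
    - {"tx":-2.7,"ty":0,"tz":1.5,"rx":0,"ry":0,"rz":0,"grip":100}
    - {"tx":-2.7,"ty":0,"tz":1.5,"rx":0,"ry":0,"rz":0,"grip":100}
    - {"tx":-2.7,"ty":0,"tz":1.5,"rx":0,"ry":0,"rz":0,"grip":100}

```text
t: 0.98
eef_pos: [279.2, -409.9, 393.7]
tcp_rot: [-1.571, -0.0, -1.571]
ft_force: [0.3, -0.1, -0.4]
opening: 0.999
```

Request:
move_arm:
  rows:
    - {"tx":-3,"ty":0,"tz":1.7,"rx":0,"ry":0,"rz":0,"grip":100}
    - {"tx":-3,"ty":0,"tz":1.7,"rx":0,"ry":0,"rz":0,"grip":100}
    - {"tx":-3,"ty":0,"tz":1.7,"rx":0,"ry":0,"rz":0,"grip":100}
    - {"tx":-3,"ty":0,"tz":1.7,"rx":0,"ry":0,"rz":0,"grip":100}
    - {"tx":-3,"ty":0,"tz":1.7,"rx":0,"ry":0,"rz":0,"grip":100}
    - {"tx":-3,"ty":0,"tz":1.7,"rx":0,"ry":0,"rz":0,"grip":100}
    - {"tx":-3,"ty":0,"tz":1.7,"rx":0,"ry":0,"rz":0,"grip":100}
    - {"tx":-3,"ty":0,"tz":1.7,"rx":0,"ry":0,"rz":0,"grip":100}
    - {"tx":-3,"ty":0,"tz":1.7,"rx":0,"ry":0,"rz":0,"grip":100}
    - {"tx":-3,"ty":0,"tz":1.7,"rx":0,"ry":0,"rz":0,"grip":100}

```text
t: 1.82
eef_pos: [449.3, -109.7, 393.7]
tcp_rot: [-1.571, -0.0, -1.571]
ft_force: [0.3, -0.7, 1.3]
opening: 0.999
```

Request:
move_arm:
  rows:
    - {"tx":0,"ty":0,"tz":0,"rx":0,"ry":0,"rz":0,"grip":100}
    - {"tx":0,"ty":0,"tz":0,"rx":0,"ry":0,"rz":0,"grip":100}

```text
t: 1.98
eef_pos: [449.3, -110.1, 393.4]
tcp_rot: [-1.571, 0.0, -1.568]
ft_force: [-0.6, 0.3, 0.3]
opening: 1.0
```

```bash
python3 - <<'E'
from cell import env
import cv2,numpy as np,pickle
for n in ["wrist","scene","side"]:
    c=env.calibration(n)
    p,d=env.read_camera(n);cv2.imwrite(f"pics/{n}1.png",p);pickle.dump((p,d,c),open(f"pics/{n}1.pkl","wb"))
print(env.state()["eef_pos"])
E
```

```text
[ 448.54756915 -112.12691682  393.53600506]
```

View pics/wrist1.png

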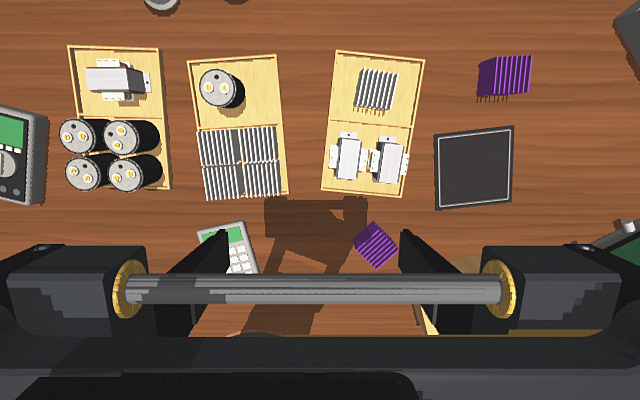

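```bash
cat > m1.py <<'E'
from h import *
import pickle
p,d,c=pickle.load(open("pics/wrist1.pkl","rb"))
hsv=cv2.cvtColor(p,cv2.COLOR_BGR2HSV);P=unproj(c,d)
m=((hsv[...,0]>=15)&(hsv[...,0]<=32)&(hsv[...,1]>70)&(hsv[...,2]>150)).astype(np.uint8)
m[215:]=0
vis=p.copy()
cs,_=cv2.findContours(cv2.morphologyEx(m,cv2.MORPH_CLOSE,np.ones((3,3))),cv2.RETR_EXTERNAL,cv2.CHAIN_APPROX_NONE)
# group by column range
for nm,(a,b) in dict(cap=(60,180),hs=(181,300),tr=(310,435)).items():
    pts=np.concatenate([q[:,0] for q in cs if len(q)>15 and a<=q[:,0,0].mean()<=b])
    W=ray(c,pts[:,0],pts[:,1],14.)[:,:2].astype(np.float32)
    r=cv2.minAreaRect(W);bx=cv2.boxPoints(r)
    uv=proj(c,np.c_[bx,np.full(4,14.)]);cv2.polylines(vis,[uv.round().astype(int)],True,(255,0,255),1)
    # axis: long side closest to +x
    e=[bx[1]-bx[0],bx[2]-bx[1]];e=max(e,key=np.linalg.norm);e=e/np.linalg.norm(e);e*=np.sign(e[0])
    ctr=np.array(r[0])
    print(nm,"ctr",ctr.round(1),"size",np.round(r[1],1),"yaw",np.arctan2(e[1],e[0]).round(3))
# mat: dark region
for nm,(a,b,v0,v1),z in (("mat",(425,525,118,215),3.),):
    mm=np.zeros_like(m);mm[v0:v1,a:b]=((hsv[...,2]<110)&(hsv[...,1]<110))[v0:v1,a:b]
    mm=cv2.morphologyEx(mm,cv2.MORPH_CLOSE,np.ones((5,5)))
    q=max(cv2.findContours(mm,cv2.RETR_EXTERNAL,cv2.CHAIN_APPROX_NONE)[0],key=cv2.contourArea)[:,0]
    W=ray(c,q[:,0],q[:,1],z)[:,:2].astype(np.float32);r=cv2.minAreaRect(W);bx=cv2.boxPoints(r)
    uv=proj(c,np.c_[bx,np.full(4,z)]);cv2.polylines(vis,[uv.round().astype(int)],True,(255,0,255),1)
    print(nm,np.round(r[0],1),np.round(r[1],1),r[2])
# tops by depth
for nm,(a,b,v0,v1),z in (("heatsink",(345,408,60,118),46),("cap",(190,255,55,115),66),("trafo",(78,158,52,108),46),("pur1",(470,540,48,105),40),("pur2",(350,402,218,272),40)):
    q=P[v0:v1,a:b].reshape(-1,3);k=(d[v0:v1,a:b].ravel()>0)&(q[:,2]>z)&(q[:,2]<z+16)
    q=q[k];r=cv2.minAreaRect(q[:,:2].astype(np.float32))
    print(nm,len(q),"mean",q.mean(0).round(1),"rect",np.round(r[0],1),np.round(r[1],1),round(r[2],1),"z95",np.percentile(q[:,2],[50,95]).round(1))
fl=P[20:45,200:420].reshape(-1,3);print("floor z",np.median(fl[:,2]))
cv2.imwrite("pics/vis1.png",cv2.resize(vis[20:280],None,fx=1.25,fy=1.25))
E
python3 m1.py
```

```text
cap ctr [516.3 195.5] size [136.9 216.4] yaw -0.029
hs ctr [502.    7.8] size [217.2 136.8] yaw 0.071
tr ctr [ 507.3 -199.1] size [137.  216.9] yaw -0.098
mat [ 439.9 -376.9] [129.8 130. ] 6.8413987159729
heatsink 657 mean [ 562.5 -200.9   52.5] rect [ 562.5 -200. ] [50.5 49.9] 80.9 z95 [53.3 55.2]
cap 1140 mean [560.9  22.5  74.8] rect [561.4  22.8] [49.1 49.8] 0.2 z95 [74.6 78.3]
trafo 1102 mean [573.8 184.   52.2] rect [574.1 185. ] [51.7 61.1] 0.0 z95 [52.6 54.2]
pur1 1431 mean [ 582.8 -391.4   46.9] rect [ 582.4 -392. ] [50.  52.6] 2.7 z95 [47.4 51.1]
pur2 882 mean [ 314.3 -213.5   46.9] rect [ 314.1 -213.2] [51.1 50.3] 45.4 z95 [47.6 51.4]
floor z -0.06493304296975566
```

View pics/vis1.png

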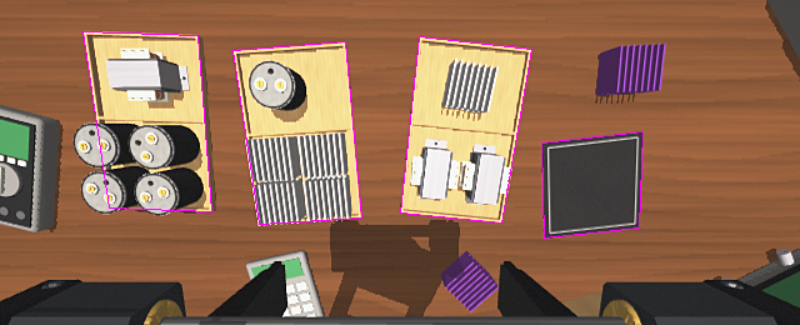

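```bash
cat > m2.py <<'E'
from h import *
import pickle
for n in ("wrist","scene","side"):
    p,d,c=pickle.load(open(f"pics/{n}1.pkl","rb"));P=unproj(c,d);ok=d>0
    for nm,ct,z in (("heatsink",(562,-200),48),("cap",(561,22.5),67),("trafo",(574,184),47)):
        k=ok&(np.hypot(P[...,0]-ct[0],P[...,1]-ct[1])<45)&(abs(P[...,2]-z-5)<8)
        q=P[k]
        q=q if len(q) else np.zeros((2,3))
        r=cv2.minAreaRect(q[:,:2].astype(np.float32));w,v=np.linalg.eigh(np.cov(q[:,:2].T));e=v[:,1]*np.sign(v[1,1])
        print(n,nm,len(q),np.round(r[0],1),np.round(r[1],1),round(r[2],1),"mean",q.mean(0).round(1),"long axis yaw(y)",round(float(np.arctan2(-e[0],e[1])),3),np.sqrt(w).round(1))
    k=ok&(P[...,1]<-290)&(P[...,1]>-560)&(P[...,0]>330)&(P[...,0]<560)&(P[...,2]>15)&(P[...,2]<150)
    q=P[k];print(n,"tall near mat",len(q), q.min(0).round() if len(q) else "", q.max(0).round() if len(q) else "")
    if n=="wrist":
        k=ok&(np.hypot(P[...,0]-574,P[...,1]-184)<45)&(P[...,2]>48)
        vis=p.copy();vis[k]=(255,0,255);cv2.imwrite("pics/tr.png",cv2.resize(vis[40:120,60:180],None,fx=5,fy=5))
E
python3 m2.py
```

```text
wrist heatsink 692 [ 562.5 -200. ] [50.5 49.9] 81.1 mean [ 562.5 -201.1   52.1] long axis yaw(y) -0.15 [14.5 15.7]
wrist cap 1149 [561.4  22.8] [49.1 49.8] 0.2 mean [560.8  22.2  74.6] long axis yaw(y) -0.335 [12.5 12.9]
wrist trafo 1210 [574.4 185. ] [54.4 61.1] 0.2 mean [573.8 183.7  51.5] long axis yaw(y) 0.016 [11.6 17.3]
wrist tall near mat 129 [ 556. -418.   15.] [ 560. -367.   52.]
scene heatsink 254 [ 562.4 -199.2] [52.7 52.8] 81.1 mean [ 563.4 -198.8   50.9] long axis yaw(y) -0.213 [15.3 16. ]
scene cap 232 [561.8  24.7] [51.5 46.8] 14.4 mean [564.7  24.9  74.3] long axis yaw(y) -1.434 [12.9 13.6]
scene trafo 275 [574.4 186. ] [57.2 58.7] 0.5 mean [577.5 186.2  51.4] long axis yaw(y) -0.0 [12.8 16.2]
scene tall near mat 23 [ 554. -417.   17.] [ 560. -367.   52.]
side heatsink 313 [ 564.4 -200.8] [58.3 50.5] 80.0 mean [ 563.5 -202.6   52.4] long axis yaw(y) -0.138 [14.7 16.4]
side cap 186 [562.   20.9] [53.8 46.9] 67.8 mean [560.7  17.8  74. ] long axis yaw(y) -0.838 [13.1 13.5]
side trafo 172 [575.5 184.5] [55.  65.2] 2.2 mean [574.4 180.4  51.7] long axis yaw(y) 0.024 [12.8 17.8]
side tall near mat 42 [ 557. -419.   16.] [ 560. -368.   55.]
```

View pics/tr.png

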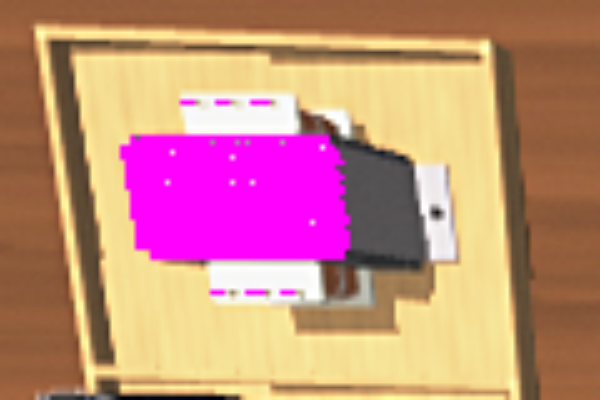

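Request:
move_arm:
  rows:
    - {"tx":2.23,"ty":0,"tz":2.84,"rx":0,"ry":0,"rz":0,"grip":100}
    - {"tx":2.23,"ty":0,"tz":2.84,"rx":0,"ry":0,"rz":0,"grip":100}
    - {"tx":2.23,"ty":0,"tz":2.84,"rx":0,"ry":0,"rz":0,"grip":100}
    - {"tx":2.23,"ty":0,"tz":2.84,"rx":0,"ry":0,"rz":0,"grip":100}
    - {"tx":0,"ty":3,"tz":0,"rx":0,"ry":0.08,"rz":0,"grip":100}
    - {"tx":0,"ty":3,"tz":0,"rx":0,"ry":0.08,"rz":0,"grip":100}
    - {"tx":0,"ty":4,"tz":0,"rx":0,"ry":0,"rz":0,"grip":100}
    - {"tx":0,"ty":4,"tz":0,"rx":0,"ry":0,"rz":0,"grip":100}
    - {"tx":0,"ty":4,"tz":0,"rx":0,"ry":0,"rz":0,"grip":100}
    - {"tx":0,"ty":4,"tz":0,"rx":0,"ry":0,"rz":0,"grip":100}

```text
t: 2.97
eef_pos: [561.6, -202.1, 172.1]
tcp_rot: [-1.57, -0.0, -1.733]
ft_force: [1.1, -0.6, -0.7]
opening: 0.999
```

Request:
move_arm:
  rows:
    - {"tx":0,"ty":3,"tz":0,"rx":0,"ry":0,"rz":0,"grip":100}
    - {"tx":0,"ty":0,"tz":0,"rx":0,"ry":0,"rz":0,"grip":100}
    - {"tx":0,"ty":0,"tz":0,"rx":0,"ry":0,"rz":0,"grip":100}

```text
t: 3.22
eef_pos: [561.9, -201.7, 143.3]
tcp_rot: [-1.573, 0.001, -1.733]
ft_force: [0.1, -0.2, 0.9]
opening: 1.002
```

```bash
cat > look.py <<'E'
import sys,pickle,cv2
from cell import env
n,nm=sys.argv[1:3]
c=env.calibration(n);p,d=env.read_camera(n);cv2.imwrite(f"pics/{nm}.png",p);pickle.dump((p,d,c),open(f"pics/{nm}.pkl","wb"))
s=env.state();print(s["t"],s["eef_pos"],s["tcp_rot"])
E
python3 look.py wrist w2
```

```text
3.2667 [ 562.7281266  -201.85174324  144.88077368] [-1.56993592e+00 -3.67314241e-04 -1.73235379e+00]
```

View pics/w2.png

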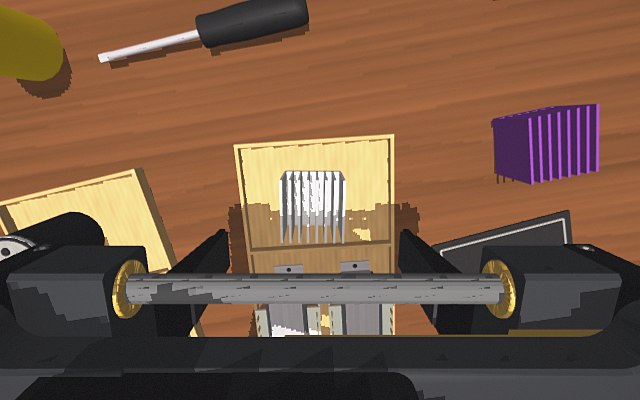

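Request:
move_arm:
  rows:
    - {"tx":0,"ty":3,"tz":0,"rx":0,"ry":0,"rz":0,"grip":100}
    - {"tx":0,"ty":3,"tz":0,"rx":0,"ry":0,"rz":0,"grip":100}
    - {"tx":0,"ty":3,"tz":0,"rx":0,"ry":0,"rz":0,"grip":100}
    - {"tx":0,"ty":1.7,"tz":0,"rx":0,"ry":0,"rz":0,"grip":100}
    - {"tx":0,"ty":0,"tz":0,"rx":0,"ry":0,"rz":0,"grip":100}
    - {"tx":0,"ty":0,"tz":0,"rx":0,"ry":0,"rz":0,"grip":40}
    - {"tx":0,"ty":0,"tz":0,"rx":0,"ry":0,"rz":0,"grip":40}
    - {"tx":0,"ty":0,"tz":0,"rx":0,"ry":0,"rz":0,"grip":40}
    - {"tx":0,"ty":0,"tz":0,"rx":0,"ry":0,"rz":0,"grip":40}
    - {"tx":0,"ty":0,"tz":0,"rx":0,"ry":0,"rz":0,"grip":40}

```text
t: 4.1
eef_pos: [563.0, -200.9, 37.8]
tcp_rot: [-1.569, -0.001, -1.731]
ft_force: [0.9, 0.3, -0.5]
opening: 0.704
```

Request:
move_arm:
  rows:
    - {"tx":0,"ty":0,"tz":0,"rx":0,"ry":0,"rz":0,"grip":30}
    - {"tx":0,"ty":0,"tz":0,"rx":0,"ry":0,"rz":0,"grip":20}
    - {"tx":0,"ty":0,"tz":0,"rx":0,"ry":0,"rz":0,"grip":10}
    - {"tx":0,"ty":0,"tz":0,"rx":0,"ry":0,"rz":0,"grip":0}
    - {"tx":0,"ty":0,"tz":0,"rx":0,"ry":0,"rz":0,"grip":0}
    - {"tx":0,"ty":0,"tz":0,"rx":0,"ry":0,"rz":0,"grip":0}

```text
t: 4.6
eef_pos: [562.6, -200.7, 36.8]
tcp_rot: [-1.571, -0.0, -1.731]
ft_force: [-0.3, 0.1, 5.4]
opening: 0.527
```

Request:
move_arm:
  rows:
    - {"tx":0,"ty":-1,"tz":0,"rx":0,"ry":0,"rz":0,"grip":0}
    - {"tx":0,"ty":-2,"tz":0,"rx":0,"ry":0,"rz":0,"grip":0}
    - {"tx":0,"ty":-3,"tz":0,"rx":0,"ry":0,"rz":0,"grip":0}
    - {"tx":0,"ty":-3,"tz":0,"rx":0,"ry":0,"rz":0,"grip":0}
    - {"tx":0,"ty":-1,"tz":0,"rx":0,"ry":0,"rz":0,"grip":0}
    - {"tx":1.21,"ty":0,"tz":-0.58,"rx":0,"ry":0,"rz":0,"grip":0}
    - {"tx":2.42,"ty":0,"tz":-1.16,"rx":0,"ry":0,"rz":0,"grip":0}
    - {"tx":2.42,"ty":0,"tz":-1.16,"rx":0,"ry":0,"rz":0,"grip":0}
    - {"tx":2.42,"ty":0,"tz":-1.16,"rx":0,"ry":0,"rz":0,"grip":0}
    - {"tx":2.42,"ty":0,"tz":-1.16,"rx":0,"ry":0,"rz":0,"grip":0}

```text
t: 5.43
eef_pos: [491.8, -300.7, 135.1]
tcp_rot: [-1.573, 0.001, -1.731]
ft_force: [1.1, -0.1, -2.2]
opening: 0.524
```

Request:
move_arm:
  rows:
    - {"tx":2.42,"ty":0,"tz":-1.16,"rx":0,"ry":0,"rz":0,"grip":0}
    - {"tx":2.42,"ty":0,"tz":-1.16,"rx":0,"ry":0,"rz":0,"grip":0}
    - {"tx":2.42,"ty":0,"tz":-1.16,"rx":0,"ry":0,"rz":0,"grip":0}
    - {"tx":1.21,"ty":0,"tz":-0.58,"rx":0,"ry":0,"rz":0,"grip":0}
    - {"tx":0,"ty":2,"tz":0,"rx":0,"ry":0,"rz":0,"grip":0}
    - {"tx":0,"ty":3,"tz":0,"rx":0,"ry":0,"rz":0,"grip":0}
    - {"tx":0,"ty":2,"tz":0,"rx":0,"ry":0,"rz":0,"grip":0}
    - {"tx":0,"ty":1,"tz":0,"rx":0,"ry":0,"rz":0,"grip":0}
    - {"tx":0,"ty":0,"tz":0,"rx":0,"ry":0,"rz":0,"grip":0}

```text
t: 6.18
eef_pos: [438.9, -376.0, 54.0]
tcp_rot: [-1.575, 0.003, -1.731]
ft_force: [-0.2, -0.2, -2.6]
opening: 0.519
```

```bash
python3 look.py side s3; python3 - <<'E'
import cv2
p=cv2.imread("pics/s3.png");cv2.imwrite("pics/s3c.png",cv2.resize(p[200:400,220:460],None,fx=3,fy=3))
E
```

```text
6.2333 [ 439.57669861 -376.56024187   55.55954574] [-1.57281347e+00  1.51433817e-03 -1.73088232e+00]
```

View pics/s3c.png

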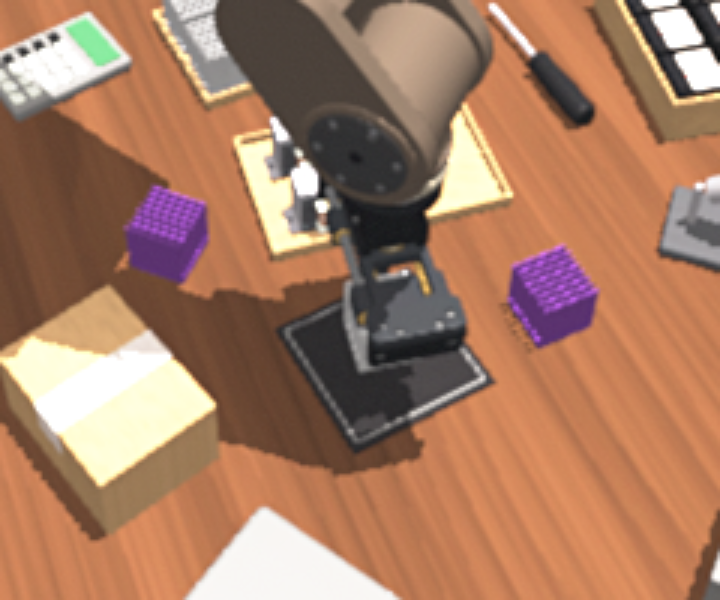

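Request:
move_arm:
  rows:
    - {"tx":0,"ty":1,"tz":0,"rx":0,"ry":0,"rz":0,"grip":0}
    - {"tx":0,"ty":0.5,"tz":0,"rx":0,"ry":0,"rz":0,"grip":0}
    - {"tx":0,"ty":0.3,"tz":0,"rx":0,"ry":0,"rz":0,"grip":0}
    - {"tx":0,"ty":0.25,"tz":0,"rx":0,"ry":0,"rz":0,"grip":0}
    - {"tx":0,"ty":0,"tz":0,"rx":0,"ry":0,"rz":0,"grip":0}
    - {"tx":0,"ty":0,"tz":0,"rx":0,"ry":0,"rz":0,"grip":0}

```text
t: 6.73
eef_pos: [440.1, -377.0, 36.4]
tcp_rot: [-1.571, -0.0, -1.731]
ft_force: [-0.8, -0.3, -2.4]
opening: 0.523
```

Request:
move_arm:
  rows:
    - {"tx":0,"ty":0.04,"tz":0,"rx":0,"ry":0,"rz":0,"grip":0}
    - {"tx":0,"ty":0,"tz":0,"rx":0,"ry":0,"rz":0,"grip":60}
    - {"tx":0,"ty":0,"tz":0,"rx":0,"ry":0,"rz":0,"grip":70}
    - {"tx":0,"ty":0,"tz":0,"rx":0,"ry":0,"rz":0,"grip":80}
    - {"tx":0,"ty":0,"tz":0,"rx":0,"ry":0,"rz":0,"grip":90}
    - {"tx":0,"ty":0,"tz":0,"rx":0,"ry":0,"rz":0,"grip":100}
    - {"tx":0,"ty":0,"tz":0,"rx":0,"ry":0,"rz":0,"grip":100}
    - {"tx":0,"ty":0,"tz":0,"rx":0,"ry":0,"rz":0,"grip":100}
    - {"tx":0,"ty":0,"tz":0,"rx":0,"ry":0,"rz":0,"grip":100}
    - {"tx":0,"ty":0,"tz":0,"rx":0,"ry":0,"rz":0,"grip":100}

```text
t: 7.57
eef_pos: [440.0, -377.0, 35.7]
tcp_rot: [-1.571, -0.0, -1.731]
ft_force: [0.3, -0.8, -0.2]
opening: 0.996
```

Request:
move_arm:
  rows:
    - {"tx":0,"ty":-2,"tz":0,"rx":0,"ry":0,"rz":0,"grip":100}
    - {"tx":0,"ty":-3,"tz":0,"rx":0,"ry":0,"rz":0,"grip":100}
    - {"tx":0,"ty":-4,"tz":0,"rx":0,"ry":0,"rz":0,"grip":100}
    - {"tx":0,"ty":-4,"tz":0,"rx":0,"ry":0,"rz":0,"grip":100}
    - {"tx":0,"ty":-3.5,"tz":0,"rx":0,"ry":-0.085,"rz":0,"grip":100}
    - {"tx":0,"ty":-3.5,"tz":0,"rx":0,"ry":-0.086,"rz":0,"grip":100}
    - {"tx":-3.74,"ty":0,"tz":0.94,"rx":0,"ry":0,"rz":0,"grip":100}
    - {"tx":-3.74,"ty":0,"tz":0.94,"rx":0,"ry":0,"rz":0,"grip":100}
    - {"tx":-3.74,"ty":0,"tz":0.94,"rx":0,"ry":0,"rz":0,"grip":100}
    - {"tx":-3.74,"ty":0,"tz":0.94,"rx":0,"ry":0,"rz":0,"grip":100}

```text
t: 8.4
eef_pos: [475.9, -225.4, 236.0]
tcp_rot: [-1.57, -0.0, -1.561]
ft_force: [1.4, -1.0, -0.2]
opening: 0.999
```

Request:
move_arm:
  rows:
    - {"tx":-3.74,"ty":0,"tz":0.94,"rx":0,"ry":0,"rz":0,"grip":100}
    - {"tx":-3.74,"ty":0,"tz":0.94,"rx":0,"ry":0,"rz":0,"grip":100}
    - {"tx":-3.74,"ty":0,"tz":0.94,"rx":0,"ry":0,"rz":0,"grip":100}
    - {"tx":-3.74,"ty":0,"tz":0.94,"rx":0,"ry":0,"rz":0,"grip":100}
    - {"tx":-3.74,"ty":0,"tz":0.94,"rx":0,"ry":0,"rz":0,"grip":100}
    - {"tx":-3.74,"ty":0,"tz":0.94,"rx":0,"ry":0,"rz":0,"grip":100}
    - {"tx":-3.74,"ty":0,"tz":0.94,"rx":0,"ry":0,"rz":0,"grip":100}
    - {"tx":-3.74,"ty":0,"tz":0.94,"rx":0,"ry":0,"rz":0,"grip":100}
    - {"tx":-3.74,"ty":0,"tz":0.94,"rx":0,"ry":0,"rz":0,"grip":100}
    - {"tx":-3.74,"ty":0,"tz":0.94,"rx":0,"ry":0,"rz":0,"grip":100}

```text
t: 9.23
eef_pos: [565.9, 150.1, 235.8]
tcp_rot: [-1.571, -0.0, -1.56]
ft_force: [1.4, -0.9, -0.1]
opening: 0.999
```

Request:
move_arm:
  rows:
    - {"tx":-3.74,"ty":0,"tz":0.88,"rx":0,"ry":0,"rz":0,"grip":100}
    - {"tx":0,"ty":0,"tz":0,"rx":0,"ry":0,"rz":0,"grip":100}
    - {"tx":0,"ty":0,"tz":0,"rx":0,"ry":0,"rz":0,"grip":100}

```text
t: 9.48
eef_pos: [574.1, 187.2, 235.2]
tcp_rot: [-1.571, -0.0, -1.557]
ft_force: [0.1, -0.7, -0.4]
opening: 0.998
```

```bash
python3 look.py wrist w4;python3 look.py side s4
```

```text
9.5333 [574.00071494 185.91163896 235.30362946] [-1.57154165e+00 -4.39375316e-04 -1.55849020e+00]
9.5833 [574.04668342 185.08549707 235.46791875] [-1.57141727e+00 -4.28204329e-04 -1.55978700e+00]
```

View pics/w4.png

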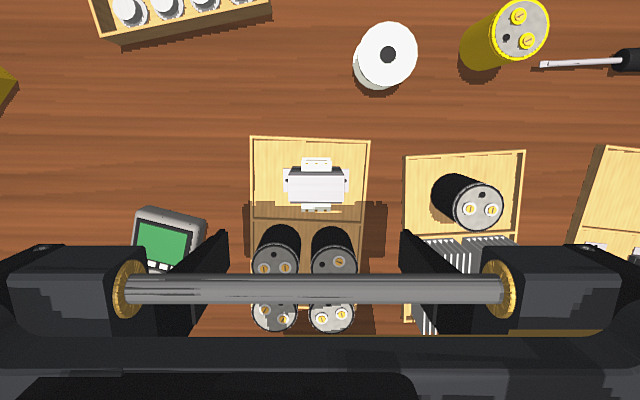

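View pics/s4.png

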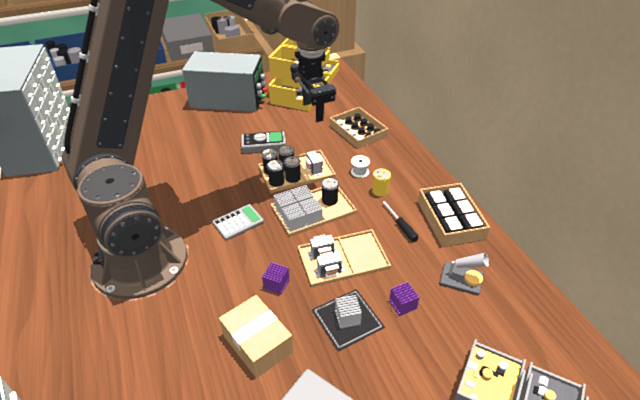

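```bash
python3 - <<'E'
from h import *
import pickle
p,d,c=pickle.load(open("pics/w4.pkl","rb"));P=unproj(c,d)
k=(d>0)&(np.hypot(P[...,0]-574,P[...,1]-185)<45)&(P[...,2]>46)&(P[...,2]<60)
m=cv2.morphologyEx(k.astype(np.uint8),cv2.MORPH_OPEN,np.ones((7,7)))>0
q=P[m];r=cv2.minAreaRect(q[:,:2].astype(np.float32));print(len(q),r,q.mean(0))
p,d,c=pickle.load(open("pics/s4.pkl","rb"));P=unproj(c,d)
k=(d>0)&(np.hypot(P[...,0]-440,P[...,1]+377)<60)&(P[...,2]>46)&(P[...,2]<60);q=P[k];print(len(q),cv2.minAreaRect(q[:,:2].astype(np.float32)),q[:,2].mean())
E
```

```text
1748 ((574.6294555664062, 185.6290283203125), (33.85565948486328, 58.03532028198242), 0.8818385004997253) [575.33216364 185.78215564  52.61860623]
400 ((441.8841857910156, -376.55474853515625), (55.70377731323242, 50.5311279296875), 80.24874877929688) 51.152799676379544
```

Request:
move_arm:
  rows:
    - {"tx":0,"ty":4,"tz":0,"rx":0,"ry":0,"rz":0,"grip":85}
    - {"tx":0,"ty":4,"tz":0,"rx":0,"ry":0,"rz":0,"grip":85}
    - {"tx":0,"ty":4,"tz":0,"rx":0,"ry":0,"rz":0,"grip":85}
    - {"tx":0,"ty":3,"tz":0,"rx":0,"ry":0,"rz":0,"grip":85}
    - {"tx":0,"ty":2,"tz":0,"rx":0,"ry":0,"rz":0,"grip":85}
    - {"tx":0,"ty":2,"tz":0,"rx":0,"ry":0,"rz":0,"grip":85}
    - {"tx":0,"ty":1.2,"tz":0,"rx":0,"ry":0,"rz":0,"grip":85}
    - {"tx":0,"ty":0,"tz":0,"rx":0,"ry":0,"rz":0,"grip":85}
    - {"tx":0,"ty":0,"tz":0,"rx":0,"ry":0,"rz":0,"grip":60}
    - {"tx":0,"ty":0,"tz":0,"rx":0,"ry":0,"rz":0,"grip":50}

```text
t: 10.42
eef_pos: [575.0, 185.2, 35.0]
tcp_rot: [-1.569, 0.0, -1.561]
ft_force: [-0.3, -1.2, 0.1]
opening: 0.757
```

Request:
move_arm:
  rows:
    - {"tx":0,"ty":0,"tz":0,"rx":0,"ry":0,"rz":0,"grip":30}
    - {"tx":0,"ty":0,"tz":0,"rx":0,"ry":0,"rz":0,"grip":15}
    - {"tx":0,"ty":0,"tz":0,"rx":0,"ry":0,"rz":0,"grip":0}
    - {"tx":0,"ty":0,"tz":0,"rx":0,"ry":0,"rz":0,"grip":0}
    - {"tx":0,"ty":0,"tz":0,"rx":0,"ry":0,"rz":0,"grip":0}
    - {"tx":0,"ty":0,"tz":0,"rx":0,"ry":0,"rz":0,"grip":0}
    - {"tx":0,"ty":0,"tz":0,"rx":0,"ry":0,"rz":0,"grip":0}

```text
t: 11.0
eef_pos: [574.8, 185.5, 34.9]
tcp_rot: [-1.569, 0.0, -1.56]
ft_force: [-0.1, -1.7, 7.7]
opening: 0.621
```

Request:
move_arm:
  rows:
    - {"tx":0,"ty":-1,"tz":0,"rx":0,"ry":0,"rz":0,"grip":0}
    - {"tx":0,"ty":-2,"tz":0,"rx":0,"ry":0,"rz":0,"grip":0}
    - {"tx":0,"ty":-3,"tz":0,"rx":0,"ry":0,"rz":0,"grip":0}
    - {"tx":0,"ty":-3,"tz":0,"rx":0,"ry":0,"rz":0,"grip":0}
    - {"tx":0,"ty":-2,"tz":0,"rx":0,"ry":0,"rz":0,"grip":0}
    - {"tx":0,"ty":-1,"tz":0,"rx":0,"ry":0.054,"rz":0,"grip":0}
    - {"tx":0,"ty":0,"tz":0,"rx":0,"ry":0.054,"rz":0,"grip":0}
    - {"tx":0,"ty":0,"tz":0,"rx":0,"ry":0,"rz":0,"grip":0}

```text
t: 11.67
eef_pos: [574.1, 185.6, 154.8]
tcp_rot: [-1.57, 0.0, -1.67]
ft_force: [-0.7, -0.2, -5.1]
opening: 0.622
```

Request:
move_arm:
  rows:
    - {"tx":1.6,"ty":0,"tz":0.118,"rx":0,"ry":0,"rz":0,"grip":0}
    - {"tx":3.25,"ty":0,"tz":0.235,"rx":0,"ry":0,"rz":0,"grip":0}
    - {"tx":3.25,"ty":0,"tz":0.235,"rx":0,"ry":0,"rz":0,"grip":0}
    - {"tx":3.25,"ty":0,"tz":0.235,"rx":0,"ry":0,"rz":0,"grip":0}
    - {"tx":3.25,"ty":0,"tz":0.235,"rx":0,"ry":0,"rz":0,"grip":0}
    - {"tx":3.25,"ty":0,"tz":0.235,"rx":0,"ry":0,"rz":0,"grip":0}
    - {"tx":3.25,"ty":0,"tz":0.235,"rx":0,"ry":0,"rz":0,"grip":0}
    - {"tx":3.25,"ty":0,"tz":0.235,"rx":0,"ry":0,"rz":0,"grip":0}
    - {"tx":3.25,"ty":0,"tz":0.235,"rx":0,"ry":0,"rz":0,"grip":0}
    - {"tx":3.25,"ty":0,"tz":0.235,"rx":0,"ry":0,"rz":0,"grip":0}

```text
t: 12.5
eef_pos: [565.9, -125.0, 153.4]
tcp_rot: [-1.572, 0.0, -1.666]
ft_force: [1.2, -0.4, -5.1]
opening: 0.618
```

Request:
move_arm:
  rows:
    - {"tx":3.25,"ty":0,"tz":0.235,"rx":0,"ry":0,"rz":0,"grip":0}
    - {"tx":3.25,"ty":0,"tz":0.235,"rx":0,"ry":0,"rz":0,"grip":0}
    - {"tx":1.6,"ty":0,"tz":0.118,"rx":0,"ry":0,"rz":0,"grip":0}
    - {"tx":0,"ty":0,"tz":0,"rx":0,"ry":0,"rz":0,"grip":0}
    - {"tx":0,"ty":2,"tz":0,"rx":0,"ry":0,"rz":0,"grip":0}
    - {"tx":0,"ty":3,"tz":0,"rx":0,"ry":0,"rz":0,"grip":0}
    - {"tx":0,"ty":3,"tz":0,"rx":0,"ry":0,"rz":0,"grip":0}
    - {"tx":0,"ty":2,"tz":0,"rx":0,"ry":0,"rz":0,"grip":0}
    - {"tx":0,"ty":0,"tz":0,"rx":0,"ry":0,"rz":0,"grip":0}

```text
t: 13.25
eef_pos: [562.6, -203.0, 49.7]
tcp_rot: [-1.578, 0.003, -1.666]
ft_force: [-0.8, 0.1, -7.1]
opening: 0.619
```

```bash
python3 look.py wrist w5;python3 look.py scene c5; python3 - <<'E'
import cv2
p=cv2.imread("pics/c5.png");cv2.imwrite("pics/c5c.png",cv2.resize(p[130:270,170:450],None,fx=2.5,fy=2.5))
E
```

```text
13.3 [ 563.61052068 -203.61391923   51.97754815] [-1.57524247  0.00175654 -1.66659026]
13.35 [ 564.53139944 -204.14812343   53.61212526] [-1.57233708e+00  6.15778733e-04 -1.66675783e+00]
```

View pics/c5c.png

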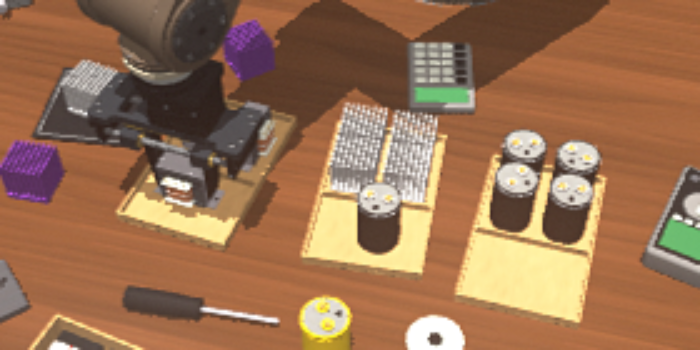

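View pics/w5.png

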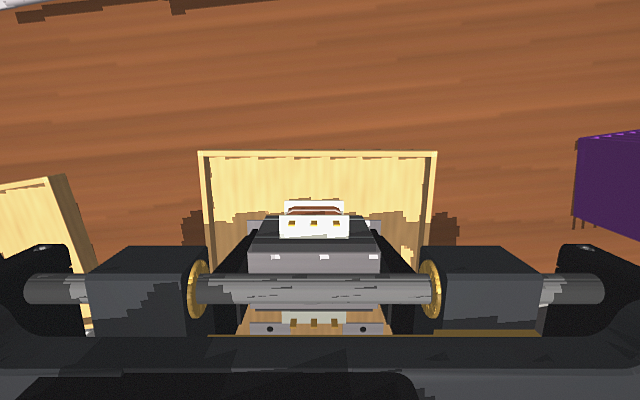

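Request:
move_arm:
  rows:
    - {"tx":0,"ty":0.8,"tz":0,"rx":0,"ry":0,"rz":0,"grip":0}
    - {"tx":0,"ty":0.6,"tz":0,"rx":0,"ry":0,"rz":0,"grip":0}
    - {"tx":0,"ty":0.3,"tz":0,"rx":0,"ry":0,"rz":0,"grip":0}
    - {"tx":0,"ty":0.2,"tz":0,"rx":0,"ry":0,"rz":0,"grip":0}
    - {"tx":0,"ty":0.08,"tz":0,"rx":0,"ry":0,"rz":0,"grip":0}
    - {"tx":0,"ty":0,"tz":0,"rx":0,"ry":0,"rz":0,"grip":0}
    - {"tx":0,"ty":0,"tz":0,"rx":0,"ry":0,"rz":0,"grip":0}

```text
t: 13.93
eef_pos: [564.7, -204.9, 34.9]
tcp_rot: [-1.57, -0.0, -1.668]
ft_force: [-3.3, 2.0, 5.7]
opening: 0.621
```

Request:
move_arm:
  rows:
    - {"tx":0,"ty":0,"tz":0,"rx":0,"ry":0,"rz":0,"grip":70}
    - {"tx":0,"ty":0,"tz":0,"rx":0,"ry":0,"rz":0,"grip":80}
    - {"tx":0,"ty":0,"tz":0,"rx":0,"ry":0,"rz":0,"grip":85}
    - {"tx":0,"ty":0,"tz":0,"rx":0,"ry":0,"rz":0,"grip":90}
    - {"tx":0,"ty":0,"tz":0,"rx":0,"ry":0,"rz":0,"grip":90}
    - {"tx":0,"ty":0,"tz":0,"rx":0,"ry":0,"rz":0,"grip":90}
    - {"tx":0,"ty":0,"tz":0,"rx":0,"ry":0,"rz":0,"grip":90}
    - {"tx":0,"ty":0,"tz":0,"rx":0,"ry":0,"rz":0,"grip":90}

```text
t: 14.6
eef_pos: [564.6, -204.9, 33.9]
tcp_rot: [-1.571, -0.0, -1.668]
ft_force: [0.0, -0.6, -0.5]
opening: 0.9
```

Request:
move_arm:
  rows:
    - {"tx":0,"ty":-2,"tz":0,"rx":0,"ry":0,"rz":0,"grip":100}
    - {"tx":0,"ty":-4,"tz":0,"rx":0,"ry":0,"rz":0,"grip":100}
    - {"tx":0,"ty":-4,"tz":0,"rx":0,"ry":-0.048,"rz":0,"grip":100}
    - {"tx":0,"ty":-4,"tz":0,"rx":0,"ry":-0.049,"rz":0,"grip":100}
    - {"tx":-2.5,"ty":-2,"tz":0,"rx":0,"ry":0,"rz":0,"grip":100}
    - {"tx":-3.8,"ty":0,"tz":0,"rx":0,"ry":0,"rz":0,"grip":100}
    - {"tx":-3.8,"ty":0,"tz":0,"rx":0,"ry":0,"rz":0,"grip":100}
    - {"tx":-3.8,"ty":0,"tz":-0.1,"rx":0,"ry":0,"rz":0,"grip":100}
    - {"tx":-3.8,"ty":0,"tz":-0.1,"rx":0,"ry":0,"rz":0,"grip":100}
    - {"tx":-3.8,"ty":0,"tz":-0.1,"rx":0,"ry":0,"rz":0,"grip":100}

```text
t: 15.43
eef_pos: [561.3, 11.8, 194.1]
tcp_rot: [-1.57, -0.0, -1.571]
ft_force: [1.4, -0.7, -0.2]
opening: 1.001
```

Request:
move_arm:
  rows:
    - {"tx":-1.26,"ty":0,"tz":0,"rx":0,"ry":0,"rz":0,"grip":100}
    - {"tx":0,"ty":0,"tz":0,"rx":0,"ry":0,"rz":0,"grip":100}
    - {"tx":0,"ty":0,"tz":0,"rx":0,"ry":0,"rz":0,"grip":100}

```text
t: 15.68
eef_pos: [561.7, 22.9, 193.9]
tcp_rot: [-1.571, -0.0, -1.569]
ft_force: [-0.7, 0.4, -0.5]
opening: 1.001
```

```bash
python3 look.py wrist w6;python3 look.py scene c6; python3 - <<'E'
from h import *
import pickle
p,d,c=pickle.load(open("pics/w6.pkl","rb"));P=unproj(c,d)
k=(d>0)&(np.hypot(P[...,0]-561.5,P[...,1]-22.8)<40)&(P[...,2]>68)&(P[...,2]<82)
q=P[k];print(len(q),cv2.minEnclosingCircle(q[:,:2].astype(np.float32)),q.mean(0))
p,d,c=pickle.load(open("pics/c6.pkl","rb"));P=unproj(c,d)
for ct in ((564.5,-204.7),):
    k=(d>0)&(np.hypot(P[...,0]-ct[0],P[...,1]-ct[1])<40)&(P[...,2]>47)&(P[...,2]<60)
    m=cv2.morphologyEx(k.astype(np.uint8),cv2.MORPH_OPEN,np.ones((3,3)))>0
    q=P[m];print(len(q),cv2.minAreaRect(q[:,:2].astype(np.float32)),q.mean(0))
cv2.imwrite("pics/c6c.png",cv2.resize(p[130:270,170:450],None,fx=2.5,fy=2.5))
E
```

```text
15.7333 [561.80876903  22.0585863  193.88526262] [-1.57069662e+00 -3.48504172e-04 -1.57075490e+00]
15.7833 [561.8257729   21.607927   193.84995719] [-1.57076978e+00 -2.85898451e-04 -1.57176136e+00]
2600 ((561.2532958984375, 23.689453125), 25.377769470214844) [562.35313688  23.45712061  75.01067251]
195 ((564.3662109375, -203.10118103027344), (59.39334487915039, 35.550437927246094), 84.3578109741211) [ 565.91423031 -202.99810755   52.46020221]
```

View pics/w6.png

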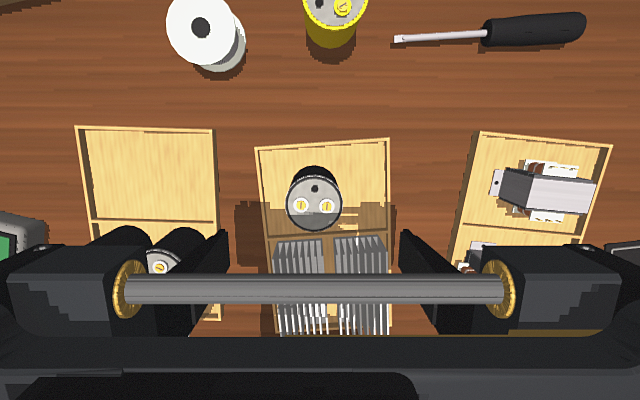

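View pics/c6c.png

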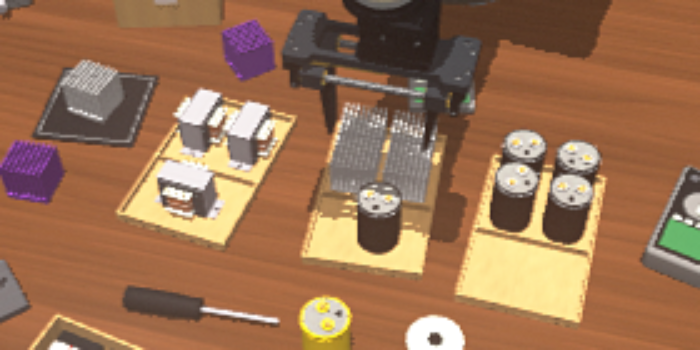

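Request:
move_arm:
  rows:
    - {"tx":0,"ty":4,"tz":0,"rx":0,"ry":0,"rz":0,"grip":100}
    - {"tx":0,"ty":4,"tz":0,"rx":0,"ry":0,"rz":0,"grip":100}
    - {"tx":0,"ty":3,"tz":0,"rx":0,"ry":0,"rz":0,"grip":90}
    - {"tx":0,"ty":2,"tz":0,"rx":0,"ry":0,"rz":0,"grip":80}
    - {"tx":0,"ty":1.9,"tz":0,"rx":0,"ry":0,"rz":0,"grip":80}
    - {"tx":0,"ty":0,"tz":0,"rx":0,"ry":0,"rz":0,"grip":80}
    - {"tx":0,"ty":0,"tz":0,"rx":0,"ry":0,"rz":0,"grip":70}
    - {"tx":0,"ty":0,"tz":0,"rx":0,"ry":0,"rz":0,"grip":60}
    - {"tx":0,"ty":0,"tz":0,"rx":0,"ry":0,"rz":0,"grip":50}
    - {"tx":0,"ty":0,"tz":0,"rx":0,"ry":0,"rz":0,"grip":40}

```text
t: 16.62
eef_pos: [562.2, 22.4, 46.2]
tcp_rot: [-1.569, -0.0, -1.571]
ft_force: [-0.2, 0.6, -0.2]
opening: 0.575
```

Request:
move_arm:
  rows:
    - {"tx":0,"ty":0,"tz":0,"rx":0,"ry":0,"rz":0,"grip":30}
    - {"tx":0,"ty":0,"tz":0,"rx":0,"ry":0,"rz":0,"grip":15}
    - {"tx":0,"ty":0,"tz":0,"rx":0,"ry":0,"rz":0,"grip":0}
    - {"tx":0,"ty":0,"tz":0,"rx":0,"ry":0,"rz":0,"grip":0}
    - {"tx":0,"ty":0,"tz":0,"rx":0,"ry":0,"rz":0,"grip":0}
    - {"tx":0,"ty":0,"tz":0,"rx":0,"ry":0,"rz":0,"grip":0}

```text
t: 17.12
eef_pos: [562.1, 22.6, 46.0]
tcp_rot: [-1.569, -0.0, -1.571]
ft_force: [-0.7, -2.3, 6.8]
opening: 0.522
```

Request:
move_arm:
  rows:
    - {"tx":0,"ty":-1,"tz":0,"rx":0,"ry":0,"rz":0,"grip":0}
    - {"tx":0,"ty":-3,"tz":0,"rx":0,"ry":0,"rz":0,"grip":0}
    - {"tx":0,"ty":-3.5,"tz":0,"rx":0,"ry":0,"rz":0,"grip":0}
    - {"tx":0,"ty":-3.5,"tz":0,"rx":0,"ry":0,"rz":0,"grip":0}
    - {"tx":-1.3,"ty":-2,"tz":0.176,"rx":0,"ry":0,"rz":0,"grip":0}
    - {"tx":-2.9,"ty":0,"tz":0.176,"rx":0,"ry":0,"rz":0,"grip":0}
    - {"tx":-2.9,"ty":0,"tz":0.176,"rx":0,"ry":0,"rz":0,"grip":0}
    - {"tx":-2.9,"ty":0,"tz":0.176,"rx":0,"ry":0,"rz":0,"grip":0}
    - {"tx":-2.9,"ty":0,"tz":0.176,"rx":0,"ry":0,"rz":0,"grip":0}
    - {"tx":-2.9,"ty":0,"tz":0.176,"rx":0,"ry":0,"rz":0,"grip":0}

```text
t: 17.95
eef_pos: [571.9, 182.2, 175.8]
tcp_rot: [-1.57, 0.0, -1.571]
ft_force: [0.9, -0.1, -2.0]
opening: 0.524
```

Request:
move_arm:
  rows:
    - {"tx":-1.3,"ty":0,"tz":0.176,"rx":0,"ry":0,"rz":0,"grip":0}
    - {"tx":0,"ty":0,"tz":0,"rx":0,"ry":0,"rz":0,"grip":0}
    - {"tx":0,"ty":2,"tz":0,"rx":0,"ry":0,"rz":0,"grip":0}
    - {"tx":0,"ty":3,"tz":0,"rx":0,"ry":0,"rz":0,"grip":0}
    - {"tx":0,"ty":3,"tz":0,"rx":0,"ry":0,"rz":0,"grip":0}
    - {"tx":0,"ty":2,"tz":0,"rx":0,"ry":0,"rz":0,"grip":0}
    - {"tx":0,"ty":1,"tz":0,"rx":0,"ry":0,"rz":0,"grip":0}
    - {"tx":0,"ty":0,"tz":0,"rx":0,"ry":0,"rz":0,"grip":0}
    - {"tx":0,"ty":0,"tz":0,"rx":0,"ry":0,"rz":0,"grip":0}

```text
t: 18.7
eef_pos: [574.4, 193.2, 65.5]
tcp_rot: [-1.571, -0.0, -1.572]
ft_force: [0.3, 0.3, -2.2]
opening: 0.526
```

```bash
python3 look.py wrist w7;python3 look.py scene c7; python3 - <<'E'
import cv2
p=cv2.imread("pics/c7.png");cv2.imwrite("pics/c7c.png",cv2.resize(p[130:270,170:470],None,fx=2.5,fy=2.5))
E
```

```text
18.75 [574.68498954 193.38414632  66.14237635] [-1.56937516e+00  1.86741431e-04 -1.57138855e+00]
18.8 [574.77220096 193.55401347  66.43658839] [-1.56867357e+00  3.34945456e-04 -1.57121119e+00]
```

View pics/w7.png

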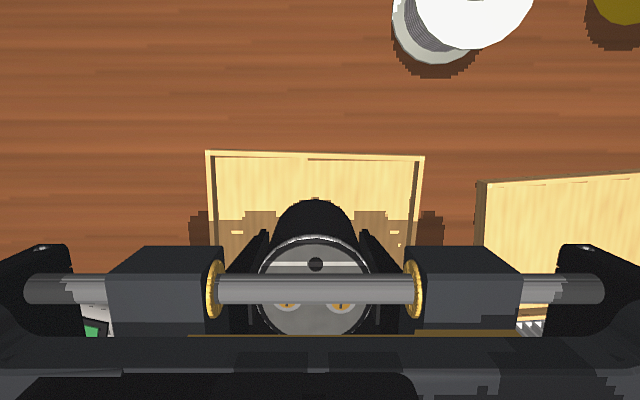

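View pics/c7c.png

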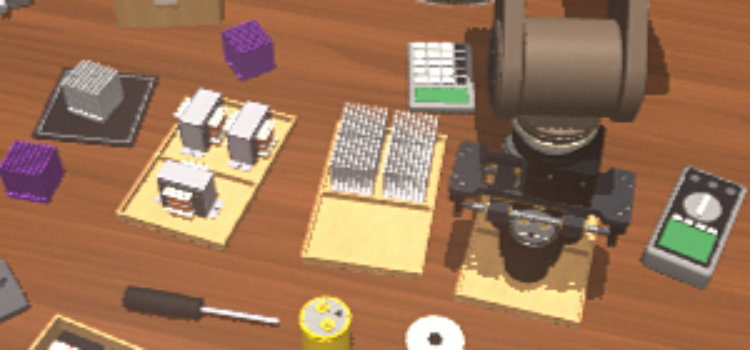

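Request:
move_arm:
  rows:
    - {"tx":0,"ty":0.8,"tz":0,"rx":0,"ry":0,"rz":0,"grip":0}
    - {"tx":0,"ty":0.6,"tz":0,"rx":0,"ry":0,"rz":0,"grip":0}
    - {"tx":0,"ty":0.3,"tz":0,"rx":0,"ry":0,"rz":0,"grip":0}
    - {"tx":0,"ty":0.2,"tz":0,"rx":0,"ry":0,"rz":0,"grip":0}
    - {"tx":0,"ty":0.08,"tz":0,"rx":0,"ry":0,"rz":0,"grip":0}
    - {"tx":0,"ty":0,"tz":0,"rx":0,"ry":0,"rz":0,"grip":0}
    - {"tx":0,"ty":0,"tz":0,"rx":0,"ry":0,"rz":0,"grip":0}

```text
t: 19.38
eef_pos: [573.8, 193.7, 46.0]
tcp_rot: [-1.571, -0.0, -1.571]
ft_force: [-3.7, -2.2, 10.6]
opening: 0.525
```

Request:
move_arm:
  rows:
    - {"tx":0,"ty":0,"tz":0,"rx":0,"ry":0,"rz":0,"grip":60}
    - {"tx":0,"ty":0,"tz":0,"rx":0,"ry":0,"rz":0,"grip":70}
    - {"tx":0,"ty":0,"tz":0,"rx":0,"ry":0,"rz":0,"grip":80}
    - {"tx":0,"ty":0,"tz":0,"rx":0,"ry":0,"rz":0,"grip":90}
    - {"tx":0,"ty":0,"tz":0,"rx":0,"ry":0,"rz":0,"grip":90}
    - {"tx":0,"ty":0,"tz":0,"rx":0,"ry":0,"rz":0,"grip":90}
    - {"tx":0,"ty":0,"tz":0,"rx":0,"ry":0,"rz":0,"grip":90}
    - {"tx":0,"ty":0,"tz":0,"rx":0,"ry":0,"rz":0,"grip":90}

```text
t: 20.05
eef_pos: [574.0, 193.7, 45.0]
tcp_rot: [-1.571, -0.0, -1.571]
ft_force: [0.5, 0.3, 0.9]
opening: 0.899
```

Request:
move_arm:
  rows:
    - {"tx":0,"ty":-3,"tz":0,"rx":0,"ry":0,"rz":0,"grip":100}
    - {"tx":0,"ty":-4,"tz":0,"rx":0,"ry":0,"rz":0,"grip":100}
    - {"tx":0,"ty":-4,"tz":0,"rx":0,"ry":0,"rz":0,"grip":100}
    - {"tx":0,"ty":-4,"tz":0,"rx":0,"ry":0,"rz":0,"grip":100}
    - {"tx":0,"ty":-4,"tz":0,"rx":0,"ry":0,"rz":0,"grip":100}
    - {"tx":3.8,"ty":0,"tz":-0.89,"rx":0,"ry":0,"rz":0,"grip":100}
    - {"tx":3.8,"ty":0,"tz":-0.89,"rx":0,"ry":0,"rz":0,"grip":100}
    - {"tx":3.8,"ty":0,"tz":-0.89,"rx":0,"ry":0,"rz":0,"grip":100}
    - {"tx":3.8,"ty":0,"tz":-0.89,"rx":0,"ry":0,"rz":0,"grip":100}
    - {"tx":3.8,"ty":0,"tz":-0.89,"rx":0,"ry":0,"rz":0,"grip":100}

```text
t: 20.88
eef_pos: [528.7, 2.3, 235.3]
tcp_rot: [-1.57, -0.0, -1.571]
ft_force: [1.5, 0.8, -0.1]
opening: 1.003
```

Request:
move_arm:
  rows:
    - {"tx":3.8,"ty":0,"tz":-0.89,"rx":0,"ry":0,"rz":0,"grip":100}
    - {"tx":3.8,"ty":0,"tz":-0.89,"rx":0,"ry":0,"rz":0,"grip":100}
    - {"tx":3.8,"ty":0,"tz":-0.89,"rx":0,"ry":0,"rz":0,"grip":100}
    - {"tx":3.8,"ty":0,"tz":-0.89,"rx":0,"ry":0,"rz":0,"grip":100}
    - {"tx":3.8,"ty":0,"tz":-0.89,"rx":0,"ry":0,"rz":0,"grip":100}
    - {"tx":3.8,"ty":0,"tz":-0.89,"rx":0,"ry":0,"rz":0,"grip":100}
    - {"tx":3.8,"ty":0,"tz":-0.89,"rx":0,"ry":0,"rz":0,"grip":100}
    - {"tx":3.8,"ty":0,"tz":-0.89,"rx":0,"ry":0,"rz":0,"grip":100}
    - {"tx":3.8,"ty":0,"tz":-0.89,"rx":0,"ry":0,"rz":0,"grip":100}
    - {"tx":3.8,"ty":0,"tz":-0.89,"rx":0,"ry":0,"rz":0,"grip":100}

```text
t: 21.72
eef_pos: [439.5, -378.1, 235.3]
tcp_rot: [-1.571, -0.0, -1.571]
ft_force: [1.3, 0.2, 0.1]
opening: 1.001
```

Request:
move_arm:
  rows:
    - {"tx":0,"ty":3,"tz":0,"rx":0,"ry":0.08,"rz":0,"grip":100}
    - {"tx":0,"ty":3,"tz":0,"rx":0,"ry":0.08,"rz":0,"grip":100}
    - {"tx":0,"ty":0,"tz":0,"rx":0,"ry":0,"rz":0,"grip":100}
    - {"tx":0,"ty":0,"tz":0,"rx":0,"ry":0,"rz":0,"grip":100}

```text
t: 22.05
eef_pos: [440.1, -376.0, 174.6]
tcp_rot: [-1.573, 0.002, -1.729]
ft_force: [1.2, 0.3, -0.3]
opening: 0.998
```

```bash
python3 look.py wrist w8;python3 look.py scene c8; python3 - <<'E'
from h import *
import pickle
p,d,c=pickle.load(open("pics/w8.pkl","rb"));P=unproj(c,d)
k=(d>0)&(np.hypot(P[...,0]-440,P[...,1]+377)<45)&(P[...,2]>46)&(P[...,2]<60)
q=P[k];print(len(q),cv2.minAreaRect(q[:,:2].astype(np.float32)),q.mean(0))
p,d,c=pickle.load(open("pics/c8.pkl","rb"));P=unproj(c,d)
for ct,z in (((564.5,-204.7),47),((573.8,193.8),68)):
    k=(d>0)&(np.hypot(P[...,0]-ct[0],P[...,1]-ct[1])<40)&(P[...,2]>z)&(P[...,2]<z+14)
    m=cv2.morphologyEx(k.astype(np.uint8),cv2.MORPH_OPEN,np.ones((3,3)))>0
    q=P[m];print(len(q),cv2.minAreaRect(q[:,:2].astype(np.float32)),q.mean(0))
E
```

```text
22.1 [ 440.71630881 -376.27893436  175.98026297] [-1.57075006e+00 -8.41451111e-05 -1.72796583e+00]
22.15 [ 441.03868977 -376.37825393  176.68315724] [-1.56946377e+00 -1.10965970e-03 -1.72798342e+00]
1195 ((440.39276123046875, -376.5994873046875), (49.992645263671875, 50.511775970458984), 80.41410064697266) [ 441.91997044 -377.40016626   52.6437269 ]
197 ((563.8543701171875, -203.53968811035156), (61.786277770996094, 37.75614547729492), 83.92951202392578) [ 566.13516815 -202.11437422   52.39763811]
228 ((574.16455078125, 194.8846435546875), (51.67824935913086, 45.72367858886719), 8.667051315307617) [575.11020266 194.64396553  74.85018185]
```

View pics/w8.png

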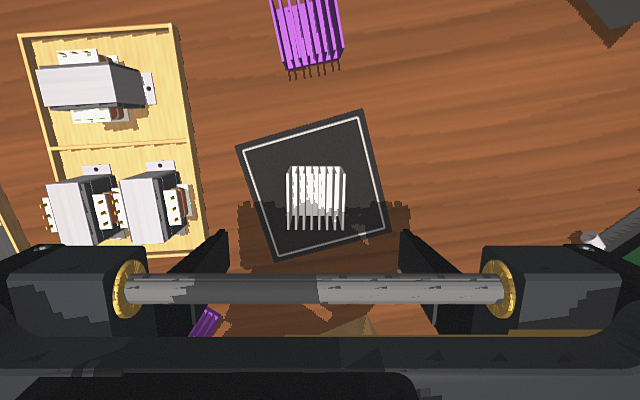

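View pics/c8.png

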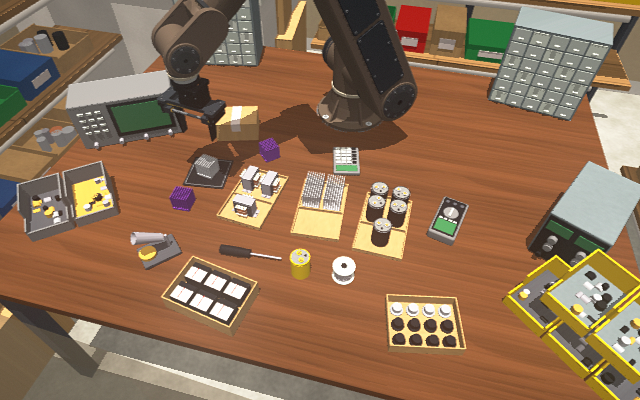

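Request:
move_arm:
  rows:
    - {"tx":0,"ty":4,"tz":0,"rx":0,"ry":0,"rz":0,"grip":100}
    - {"tx":0,"ty":4,"tz":0,"rx":0,"ry":0,"rz":0,"grip":100}
    - {"tx":0,"ty":3,"tz":0,"rx":0,"ry":0,"rz":0,"grip":90}
    - {"tx":0,"ty":2,"tz":0,"rx":0,"ry":0,"rz":0,"grip":80}
    - {"tx":0,"ty":1,"tz":0,"rx":0,"ry":0,"rz":0,"grip":80}
    - {"tx":0,"ty":0,"tz":0,"rx":0,"ry":0,"rz":0,"grip":80}
    - {"tx":0,"ty":0,"tz":0,"rx":0,"ry":0,"rz":0,"grip":70}
    - {"tx":0,"ty":0,"tz":0,"rx":0,"ry":0,"rz":0,"grip":60}
    - {"tx":0,"ty":0,"tz":0,"rx":0,"ry":0,"rz":0,"grip":50}
    - {"tx":0,"ty":0,"tz":0,"rx":0,"ry":0,"rz":0,"grip":40}

```text
t: 22.98
eef_pos: [440.9, -376.7, 36.5]
tcp_rot: [-1.569, -0.001, -1.731]
ft_force: [0.3, -0.4, 0.3]
opening: 0.573
```

Request:
move_arm:
  rows:
    - {"tx":0,"ty":0,"tz":0,"rx":0,"ry":0,"rz":0,"grip":30}
    - {"tx":0,"ty":0,"tz":0,"rx":0,"ry":0,"rz":0,"grip":15}
    - {"tx":0,"ty":0,"tz":0,"rx":0,"ry":0,"rz":0,"grip":0}
    - {"tx":0,"ty":0,"tz":0,"rx":0,"ry":0,"rz":0,"grip":0}
    - {"tx":0,"ty":0,"tz":0,"rx":0,"ry":0,"rz":0,"grip":0}
    - {"tx":0,"ty":0,"tz":0,"rx":0,"ry":0,"rz":0,"grip":0}

```text
t: 23.48
eef_pos: [440.7, -376.6, 36.2]
tcp_rot: [-1.569, -0.001, -1.731]
ft_force: [-0.8, 0.9, 7.2]
opening: 0.523
```

Request:
move_arm:
  rows:
    - {"tx":0,"ty":-1,"tz":0,"rx":0,"ry":0,"rz":0,"grip":0}
    - {"tx":0,"ty":-3,"tz":0,"rx":0,"ry":0,"rz":0,"grip":0}
    - {"tx":0,"ty":-3.5,"tz":0,"rx":0,"ry":0,"rz":0,"grip":0}
    - {"tx":0,"ty":-3.5,"tz":0,"rx":0,"ry":0,"rz":0,"grip":0}
    - {"tx":0,"ty":-2,"tz":0,"rx":0,"ry":-0.077,"rz":0,"grip":0}
    - {"tx":0,"ty":-1,"tz":0,"rx":0,"ry":-0.077,"rz":0,"grip":0}
    - {"tx":0,"ty":0,"tz":0,"rx":0,"ry":-0.077,"rz":0,"grip":0}
    - {"tx":0,"ty":0,"tz":0,"rx":0,"ry":0,"rz":0,"grip":0}

```text
t: 24.15
eef_pos: [440.4, -376.2, 176.6]
tcp_rot: [-1.57, -0.001, -1.496]
ft_force: [-0.5, -0.1, -3.0]
opening: 0.524
```

Request:
move_arm:
  rows:
    - {"tx":-1.6,"ty":0,"tz":0.62,"rx":0,"ry":0,"rz":0,"grip":0}
    - {"tx":-3.47,"ty":0,"tz":1.338,"rx":0,"ry":0,"rz":0,"grip":0}
    - {"tx":-3.47,"ty":0,"tz":1.338,"rx":0,"ry":0,"rz":0,"grip":0}
    - {"tx":-3.47,"ty":0,"tz":1.338,"rx":0,"ry":0,"rz":0,"grip":0}
    - {"tx":-3.47,"ty":0,"tz":1.338,"rx":0,"ry":0,"rz":0,"grip":0}
    - {"tx":-3.47,"ty":0,"tz":1.338,"rx":0,"ry":0,"rz":0,"grip":0}
    - {"tx":-3.47,"ty":0,"tz":1.338,"rx":0,"ry":0,"rz":0,"grip":0}
    - {"tx":-3.47,"ty":0,"tz":1.338,"rx":0,"ry":0,"rz":0,"grip":0}
    - {"tx":-3.47,"ty":0,"tz":1.338,"rx":0,"ry":0,"rz":0,"grip":0}
    - {"tx":-3.47,"ty":0,"tz":1.338,"rx":0,"ry":0,"rz":0,"grip":0}

```text
t: 24.98
eef_pos: [543.4, -37.9, 175.1]
tcp_rot: [-1.572, 0.0, -1.503]
ft_force: [0.9, -0.4, -2.4]
opening: 0.521
```

Request:
move_arm:
  rows:
    - {"tx":-3.47,"ty":0,"tz":1.338,"rx":0,"ry":0,"rz":0,"grip":0}
    - {"tx":-1.57,"ty":0,"tz":0.62,"rx":0,"ry":0,"rz":0,"grip":0}
    - {"tx":0,"ty":0,"tz":0,"rx":0,"ry":0,"rz":0,"grip":0}
    - {"tx":0,"ty":3,"tz":0,"rx":0,"ry":0,"rz":0,"grip":0}
    - {"tx":0,"ty":3,"tz":0,"rx":0,"ry":0,"rz":0,"grip":0}
    - {"tx":0,"ty":3,"tz":0,"rx":0,"ry":0,"rz":0,"grip":0}
    - {"tx":0,"ty":2,"tz":0,"rx":0,"ry":0,"rz":0,"grip":0}
    - {"tx":0,"ty":1,"tz":0,"rx":0,"ry":0,"rz":0,"grip":0}
    - {"tx":0,"ty":0,"tz":0,"rx":0,"ry":0,"rz":0,"grip":0}
    - {"tx":0,"ty":0,"tz":0,"rx":0,"ry":0,"rz":0,"grip":0}

```text
t: 25.82
eef_pos: [559.5, 11.4, 55.4]
tcp_rot: [-1.571, -0.0, -1.501]
ft_force: [0.1, 0.6, -2.2]
opening: 0.524
```

```bash
python3 look.py wrist w9;python3 look.py scene c9; python3 - <<'E'
import cv2
p=cv2.imread("pics/c9.png");cv2.imwrite("pics/c9c.png",cv2.resize(p[130:270,170:470],None,fx=2.5,fy=2.5))
E
```

```text
25.8667 [559.93652015  11.47110121  56.11595209] [-1.56969177e+00 -2.91936365e-04 -1.50098429e+00]
25.9167 [560.09291394  11.57332654  56.43047704] [-1.56890798e+00 -3.99856322e-04 -1.50071046e+00]
```

View pics/w9.png

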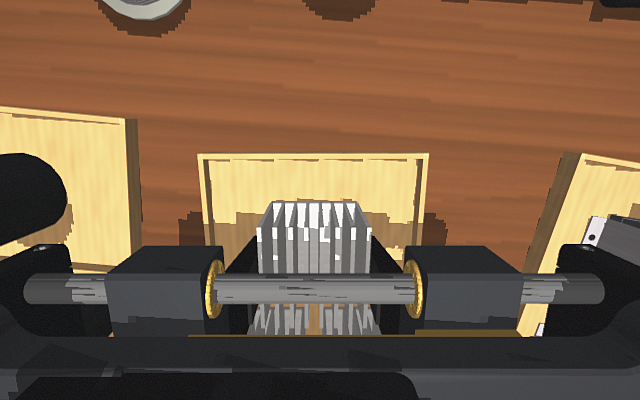

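View pics/c9c.png

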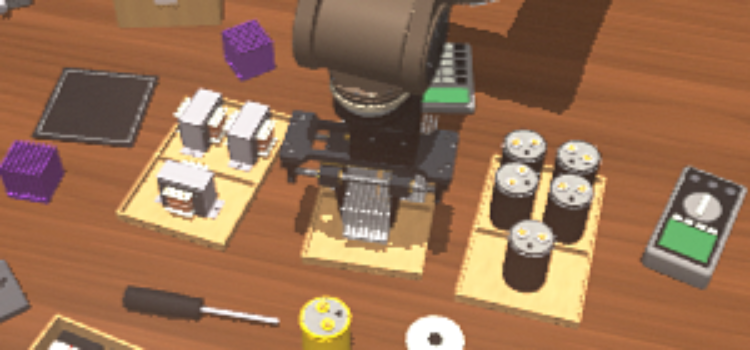

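Request:
move_arm:
  rows:
    - {"tx":0,"ty":0.8,"tz":0,"rx":0,"ry":0,"rz":0,"grip":0}
    - {"tx":0,"ty":0.5,"tz":0,"rx":0,"ry":0,"rz":0,"grip":0}
    - {"tx":0,"ty":0.3,"tz":0,"rx":0,"ry":0,"rz":0,"grip":0}
    - {"tx":0,"ty":0.2,"tz":0,"rx":0,"ry":0,"rz":0,"grip":0}
    - {"tx":0,"ty":0.08,"tz":0,"rx":0,"ry":0,"rz":0,"grip":0}
    - {"tx":0,"ty":0,"tz":0,"rx":0,"ry":0,"rz":0,"grip":0}
    - {"tx":0,"ty":0,"tz":0,"rx":0,"ry":0,"rz":0,"grip":0}

```text
t: 26.5
eef_pos: [559.3, 11.9, 37.2]
tcp_rot: [-1.571, -0.0, -1.5]
ft_force: [-5.1, -0.7, 11.0]
opening: 0.525
```

Request:
move_arm:
  rows:
    - {"tx":0,"ty":0,"tz":0,"rx":0,"ry":0,"rz":0,"grip":60}
    - {"tx":0,"ty":0,"tz":0,"rx":0,"ry":0,"rz":0,"grip":70}
    - {"tx":0,"ty":0,"tz":0,"rx":0,"ry":0,"rz":0,"grip":80}
    - {"tx":0,"ty":0,"tz":0,"rx":0,"ry":0,"rz":0,"grip":90}
    - {"tx":0,"ty":0,"tz":0,"rx":0,"ry":0,"rz":0,"grip":90}
    - {"tx":0,"ty":0,"tz":0,"rx":0,"ry":0,"rz":0,"grip":90}
    - {"tx":0,"ty":0,"tz":0,"rx":0,"ry":0,"rz":0,"grip":90}
    - {"tx":0,"ty":0,"tz":0,"rx":0,"ry":0,"rz":0,"grip":90}

```text
t: 27.17
eef_pos: [559.5, 11.8, 36.3]
tcp_rot: [-1.571, -0.0, -1.5]
ft_force: [-0.4, 0.2, 0.7]
opening: 0.897
```

Request:
move_arm:
  rows:
    - {"tx":0,"ty":-2,"tz":0,"rx":0,"ry":0,"rz":0,"grip":90}
    - {"tx":0,"ty":-3,"tz":0,"rx":0,"ry":0,"rz":0,"grip":90}
    - {"tx":0,"ty":-4,"tz":0,"rx":0,"ry":0,"rz":0,"grip":90}
    - {"tx":0,"ty":-4,"tz":0,"rx":0,"ry":0,"rz":0,"grip":90}
    - {"tx":0,"ty":-4,"tz":-3,"rx":0,"ry":0,"rz":0,"grip":90}
    - {"tx":0,"ty":-3,"tz":-3,"rx":0,"ry":0,"rz":0,"grip":90}
    - {"tx":0,"ty":-3,"tz":-3,"rx":0,"ry":0,"rz":0,"grip":90}
    - {"tx":0,"ty":-3,"tz":-1,"rx":0,"ry":0,"rz":0,"grip":90}
    - {"tx":0,"ty":0,"tz":0,"rx":0,"ry":0,"rz":0,"grip":90}
    - {"tx":0,"ty":0,"tz":0,"rx":0,"ry":0,"rz":0,"grip":90}

```text
t: 28.0
eef_pos: [465.9, 5.1, 290.1]
tcp_rot: [-1.567, -0.001, -1.5]
ft_force: [0.2, -0.2, -0.7]
opening: 0.904
```

```bash
python3 look.py wrist w10;python3 look.py scene c10; python3 - <<'E'
from h import *
import pickle
for n in ("w10","c10"):
  p,d,c=pickle.load(open(f"pics/{n}.pkl","rb"));P=unproj(c,d)
  for nm,ct,z in (("tr",(564.5,-204.7),47),("cap",(573.8,193.8),68),("hs",(559.4,11.9),47)):
    k=(d>0)&(np.hypot(P[...,0]-ct[0],P[...,1]-ct[1])<40)&(P[...,2]>z)&(P[...,2]<z+14)
    m=cv2.morphologyEx(k.astype(np.uint8),cv2.MORPH_OPEN,np.ones((3,3)))>0 if nm!="hs" else k
    q=P[m]
    if len(q): r=cv2.minAreaRect(q[:,:2].astype(np.float32));print(n,nm,len(q),np.round(r[0],1),np.round(r[1],1),round(r[2],1),"err",np.round(np.array(r[0])-ct,1),q[:,2].mean().round(1))
  hsv=cv2.cvtColor(p,cv2.COLOR_BGR2HSV)
a=cv2.imread("pics/scene0.png").astype(int);b=cv2.imread("pics/c10.png").astype(int)
df=np.abs(a-b).max(-1)
for nm,(u0,v0,u1,v1) in dict(mm=(425,190,475,250),reel=(325,250,362,292),sd=(212,238,285,268)).items(): print(nm,(df[v0:v1,u0:u1]>40).sum())
E
```

```text
28.05 [465.8100928    5.17531904 288.65407927] [-1.56964762e+00 -3.16249495e-04 -1.50013204e+00]
28.1 [465.8064022    5.20834687 287.81590019] [-1.57150260e+00  6.86443328e-05 -1.50008079e+00]
w10 tr 1606 [ 564.1 -203.9] [59.4 34.2] 84.3 err [-0.4  0.8] 52.5
w10 cap 1957 [572.6 193.8] [48.9 50.5] 4.0 err [-1.2 -0. ] 74.8
w10 hs 724 [558.8  12.3] [50. 50.] 4.3 err [-0.6  0.4] 53.5
c10 tr 194 [ 563.9 -204.4] [59.5 36.8] 86.9 err [-0.6  0.3] 52.5
c10 cap 233 [573.8 194.8] [48.9 45.5] 11.0 err [0. 1.] 75.0
c10 hs 122 [558.8  13.2] [52.3 49.5] 3.7 err [-0.6  1.3] 52.8
mm 0
reel 0
sd 0
```

View pics/w10.png

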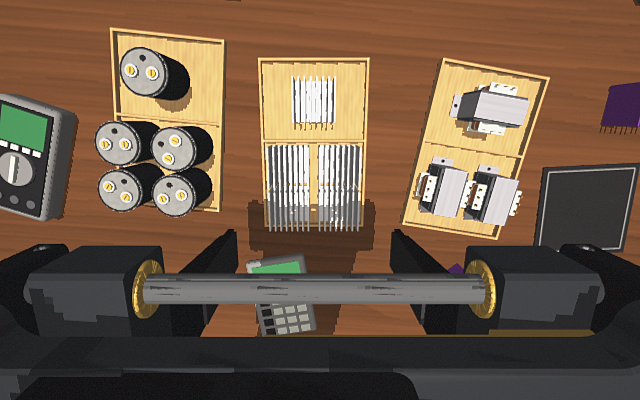

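```bash
python3 -c "
from cell import env
print(env.job_done())"
```

```text
the job is handed in; nothing more can be done
None
```

I set the heatsink down on the mat and let go, then moved the transformer, the capacitor and finally the heatsink into their own trays. I handed the job in at about 28 s.

- **Positions:** In the last wrist and scene views each piece was within about 1.5 mm of my estimate of its compartment's middle. The top heights matched pieces standing upright on the compartment floors. The cameras are good to about 2 mm.
- **Bystanders:** The multimeter, solder reel and screwdriver showed no pixel change in the scene view from the first picture to the last.
- **Arm:** It was clear of everything, and wrist force readings at the ends of the moves stayed under about 13 N.

No check failed or disagreed.

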